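Put the probe-station parts back in their caddy

TASK

Put the loose probe-station parts on the mat back in the flat grey caddy beside it: the microscope objective upright in the round pocket, the clamp block upright in the square pocket, the spacer ring flat over the peg and down on its seat, and the probe arm upright in the middle of the long bay, lying lengthwise. Set the objective down gently, do not drop it. Leave the open extension tube and the solid blank disc, which only look like them, where they are on the mat.

Things in the scene. Friction and masses are not known exactly. Their poses are not given: they have to be found in the camera images.
- objective_mid (a point): Microscope objective, standing upright on the mat: dark steel barrel, 34 mm across up to 42 mm high, then a cone to 22 mm across at its top, with a small glass lens in the closed top; two bright bands. 50 mm high. The point is its centre, 25 mm above its underside; z is up along the barrel. 110 to 230 g.
- cube_mid (a point): Post clamp block, standing upright on the mat: dark steel, 36 x 36 mm in plan, 44 mm high, a bright screw in the middle of its top and two of its sides. The point is its centre, 22 mm above its underside; x and y are square to its sides. 140 to 280 g.
- ring_mid (a point): Spacer ring lying flat on the mat: bright aluminium, 44 mm outside, 24 mm high, with an open hole 26 mm across right through it. The point is the centre of the hole, 12 mm above its underside; z is the ring's axis.
- probe_mid (a point): Probe arm standing on the mat: dark steel block 46 mm long (x), 18 mm wide (y), 34 mm high, with a bright thumb knob (14 mm thick) reaching to x = -45 mm and a thin rod with a needle reaching to x = +72 mm, both about 20 mm above the underside. The point is the centre of the block, 17 mm above its underside; grip the block across its 18 mm. It balances near this point. 110 to 230 g.
- tube_mid (a point): Look-alike of the objective, to be left alone: plain dark steel extension tube, 34 mm across, 50 mm high, standing, open right through (hole 26 mm), no lens, no bands. The point is its centre, 25 mm up.
- disc_mid (a point): Look-alike of the spacer ring, to be left alone: solid bright aluminium blank, 44 mm across, 24 mm high, no hole. The point is its centre, 12 mm up.
- round_pocket: Round pocket fixed on the caddy, grey plastic: 72 mm outside, 64 mm inside, its floor 4 mm and its rim 14 mm above this origin, which is the centre of its underside. The three seats (round pocket, square pocket, peg seat) stand in one row along the caddy's x axis, 88 mm apart, in an order that changes; the caddy's frame and that of all four seats are parallel.
- square_pocket: Square pocket fixed on the caddy, grey plastic: 72 x 72 mm outside, 64 x 64 mm inside, its floor 4 mm and its rim 14 mm above this origin, which is the centre of its underside; x and y square to its walls.
- peg_seat: Peg seat fixed on the caddy: grey plastic block 60 x 60 mm whose top is 14 mm above this origin (the centre of its underside), with an upright steel peg 8 mm thick at its centre that stands 16 mm above the block's top (30 mm above the origin).
- long_bay: Long bay fixed on the caddy, grey plastic tray along the other long side of the caddy (91 mm from the row of seats): 250 mm long (along its x) by 72 mm outside, 242 x 64 mm inside, floor 4 mm and rim 7 mm above this origin, which is the centre of its underside.
There are look-alikes about, which are no part of the job. What is shaped like the peg_seat but pink is not meant.

How it is judged:
By the outcome, as a careful person would: the job done as asked, in the order asked, and still so for the second after the job is handed in, with the robot touching nothing.
It also fails if it takes over 120 s, if anything falls off the work surface, if the arm or the gripper's body presses on something with over 40 N, if the wrist force passes 120 N, or if a joint passes its speed limit or range.

ROBOT

A 7-joint arm with a two-finger parallel gripper is mounted at the origin on the work surface. World frame = base frame: x ahead of the robot, y to its left, z up, the work surface at z = 0. Lengths are in mm, angles in degrees, forces in N, time in s.
With the tool pointing down it reaches from about 400 to 875 mm from the base axis. Payload 6.5 kg.
Tool frame: the origin (TCP) lies midway between the tips of the shut fingers; the grasp point (between the pads) lies 19 mm behind it; z points along the fingers, y is the direction in which the jaws open and shut (so a half turn about z gives the same grasp; the last joint's range is limited). The gripper opens to 88 mm and grips with 3 to 60 N. Pads are 18 mm wide; open, the fingers measure 123 mm over their backs; the gripper's body (75 mm by 187 mm) begins 45 mm behind the grasp point.
Start: joints at [-73.751, 30.733, -0.252, 88.115, 0.149, 61.152, -4.079], TCP at [222.756, 610.631, 238.716] pointing down, gripper open.
Joint ranges: [-154.64, 154.64], [-21.42, 123.67], [-72.66, 72.17], [13.99, 137.28], [-74.86, 254.86], [10.95, 109.41], [-158.01, 158.01]. Speed limits (degrees/s): [136.94, 136.94, 180, 180, 180, 180, 180].

INTERFACE

Orientations are given as a 3x3 rotation matrix whose columns are the frame's x, y, z axes.
In Python, from workcell import bot gives the robot as it stands.
- The arm moves only by the tool step_arm, never from a script. Its argument "commands" is a list of rows, each an object of numbers: "hand": the gripper's target within -1 to 1 (shut at 1, half-way at 0, fully open at -1); "x", "y", "z": the shift along the tool's x, y, z in m; "wx", "wy", "wz": the turn, a rotation vector about the tool's x, y, z in degrees. A call has 1 to 10 rows; each row is the pose to reach, as a shift and turn from the pose commanded when the call began, along the tool's axes at that moment; what a row does not reach only later rows make up. A row lasts 1/8 s, in which the tool goes at most 62.5 mm and 10.7 degrees, less where a joint would pass 70% of its speed; a pose out of reach is approached as far as the arm can. A call with a gripper value outside its range is refused whole. The fingers move at their own pace and stop on an object; the grip force is fixed at half the most. Time passes only in rows, so rows that repeat a pose let the fingers close. It gives the time, the measured TCP pose, the force and the opening at its end, in the units of the state.
- bot.read_state(): the state, without advancing time (a new reading comes with each control period).
- bot.snapshot(name): name is "side" or "top"; returns a dict with "img" (420x560x3 uint8, red, green, blue), "range_z" (420x560 float32, mm along the optical axis (not along the pixel's ray), 0 where there is no reading), "mtx" (3x3 intrinsics, pixels), "dist" ([k1, k2, p1, p2, k3] as OpenCV has them; the pictures are not rectified), "xyz" and "rotation" of the camera in the world. Camera axes: x right, y down, z forward; pixel columns grow to the right and rows downward; lengths in mm; the calibration is good to about 2 mm. A picture is of the moment at which its call begins.
- bot.finish_job(): hands the job in, once; it reports no verdict.
Trained networks look in a picture, given as the dict that the camera call returned (one of the last four; its "shot" number tells which), for a name from the list of things; names that differ only in an ending like _2 or _b are one class to them, and where a whole thing is asked for, a point or a joint stands for the part that bears it (a point fixed in the world has none). Each returns a list of dicts, best first, with "conf" (0 to 1); they miss things now and then, are a little off and sometimes report something else, mostly with a low value. They report only what shows in the picture. A call takes as long as a camera call. They do not tell look-alikes from the thing itself.
- bot.regions_of(name, picture): "region" (420x560 bool, what is visible of it) and "bbox" ([left, top, width, height] in pixels, round what is visible of it).
The state is a dict: "t": time; "joints": joint angles; "joint_velocities": joint speeds; "joint_efforts": joint torques, N m; "tool_pos": TCP position; "eef_rot": TCP orientation; "wrist_force": force on the tool from outside, world axes, zero at the start; "wrist_torque": the same for the moment, N m; "width": finger opening in mm.
Only numpy, scipy, OpenCV 4.12 (cv2) and the standard library are available. Lean on these libraries where they do the work, as an engineer would, in place of code of your own. Each camera call takes 0.05 s, during which the arm holds its last target. There are 200 camera calls.

## Working session

There is one attempt and no reset: what is moved stays moved. The work goes in short steps, Python scripts to look and compute and a tool call to move; the robot and the scene stay as the last step left them, time stands still between calls to the robot, and variables do not carry over. Pictures are saved under pics/ and viewed, about 12 in all and at most 16, crops included, and the job is handed in when it is done.

Besides the shell and the picture viewer there is one more tool, called after "Emit:" as name([rows], argument=value, ...), one row to a line, values as JSON. step_arm: Moves the arm, as the interface text tells. Its arguments: {"type":"object","properties":{"commands":{"type":"array"}},"required":["commands"]}

```bash
mkdir -p pics; ls
cat > h.py <<'E'
import numpy as np, cv2
from workcell import bot
def cloud(p):
    h,w=p["range_z"].shape
    uv=np.stack(np.meshgrid(np.arange(w),np.arange(h)),-1).reshape(-1,1,2).astype(np.float64)
    n=cv2.undistortPoints(uv,np.array(p["mtx"]),np.array(p["dist"])).reshape(h,w,2)
    z=p["range_z"][...,None].astype(float)
    c=np.concatenate([n*z,z],-1)
    W=c@np.array(p["rotation"]).T+np.array(p["xyz"])
    W[p["range_z"]<=0]=np.nan
    return W
def save(p,n): cv2.imwrite("pics/"+n,p["img"][...,::-1])
E
python3 - <<'E'
from h import *
names="objective_mid cube_mid ring_mid probe_mid tube_mid disc_mid round_pocket square_pocket peg_seat long_bay".split()
for c in ("top","side"):
    p=bot.snapshot(c); save(p,c+"0.png"); W=cloud(p)
    print(c,np.round(p["xyz"]),np.round(p["rotation"],2).tolist())
    for n in names:
        for d in bot.regions_of(n,p)[:4]:
            r=d["region"]; P=W[r]; P=P[~np.isnan(P[:,0])]
            if len(P): print(n,round(d["conf"],2),d["bbox"],np.round(np.median(P,0)),"zmax",round(np.percentile(P[:,2],97)), np.round(np.percentile(P,[2,98],axis=0)).tolist())
print({k:np.round(v,2).tolist() for k,v in bot.read_state().items()})
E
```

```text
pics
top [ 315.  -39. 1159.] [[0.03, -0.99, 0.16], [-1.0, -0.03, -0.01], [0.02, -0.16, -0.99]]
objective_mid 0.65 [184.2, 184.4, 15.7, 13.6] [553. 168.  47.] zmax 55 [[539.0, 153.0, 0.0], [582.0, 194.0, 56.0]]
cube_mid 0.52 [220.2, 185.0, 17.2, 21.2] [543.  74.  45.] zmax 49 [[526.0, 55.0, 3.0], [569.0, 94.0, 50.0]]
ring_mid 0.61 [215.9, 227.4, 17.4, 15.0] [441.  86.  25.] zmax 30 [[421.0, 68.0, 12.0], [460.0, 104.0, 30.0]]
probe_mid 0.76 [165.4, 147.6, 39.9, 9.0] [652. 187.  29.] zmax 40 [[644.0, 145.0, 2.0], [674.0, 246.0, 40.0]]
probe_mid 0.46 [325.6, 151.5, 33.7, 92.6] [ 546. -223.    8.] zmax 13 [[430.0, -260.0, 4.0], [668.0, -184.0, 13.0]]
tube_mid 0.62 [133.0, 218.2, 22.5, 12.6] [456. 294.  32.] zmax 54 [[440.0, 275.0, -1.0], [471.0, 322.0, 55.0]]
disc_mid 0.77 [135.6, 179.5, 17.7, 14.8] [559. 296.  26.] zmax 30 [[541.0, 279.0, 14.0], [578.0, 316.0, 30.0]]
round_pocket 0.7 [212.4, 226.5, 18.4, 15.8] [444.  89.  25.] zmax 30 [[421.0, 69.0, 9.0], [462.0, 106.0, 30.0]]
round_pocket 0.55 [291.2, 154.2, 28.5, 28.7] [ 630. -125.    9.] zmax 20 [[596.0, -157.0, 4.0], [661.0, -92.0, 2
[... 2082 characters left out ...]
67. -334.   13.] zmax 22 [[440.0, -375.0, 0.0], [495.0, -315.0, 25.0]]
long_bay 0.85 [220.9, 192.9, 101.1, 15.9] [ 544. -221.    7.] zmax 15 [[428.0, -279.0, -0.0], [668.0, -165.0, 17.0]]
long_bay 0.67 [246.8, 204.9, 35.2, 22.4] [ 543. -133.    8.] zmax 18 [[506.0, -168.0, 3.0], [576.0, -94.0, 18.0]]
{'t': 1.1, 'joints': [-73.75, 30.73, -0.25, 88.11, 0.15, 61.15, -4.08], 'joint_velocities': [-0.0, 0.01, -0.03, 0.01, 0.06, 0.04, 0.0], 'joint_efforts': [-0.0, -57.09, 0.99, -25.19, -0.06, 0.01, 0.0], 'tool_pos': [222.75, 610.66, 238.74], 'eef_rot': [[-0.94, 0.34, 0.0], [0.34, 0.94, 0.0], [-0.0, 0.0, -1.0]], 'wrist_force': [-0.19, 0.02, 0.12], 'wrist_torque': [0.02, -0.01, 0.03], 'width': 87.97}
```

Run:
```python
import cv2
a=cv2.imread("pics/top0.png")[135:305,110:430]; cv2.imwrite("pics/t0c.png",cv2.resize(a,None,fx=2.5,fy=2.5,interpolation=cv2.INTER_CUBIC))
a=cv2.imread("pics/side0.png")[160:390,150:400]; cv2.imwrite("pics/s0c.png",cv2.resize(a,None,fx=2.5,fy=2.5,interpolation=cv2.INTER_CUBIC))
```

```text
(no output)
```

View pics/t0c.png

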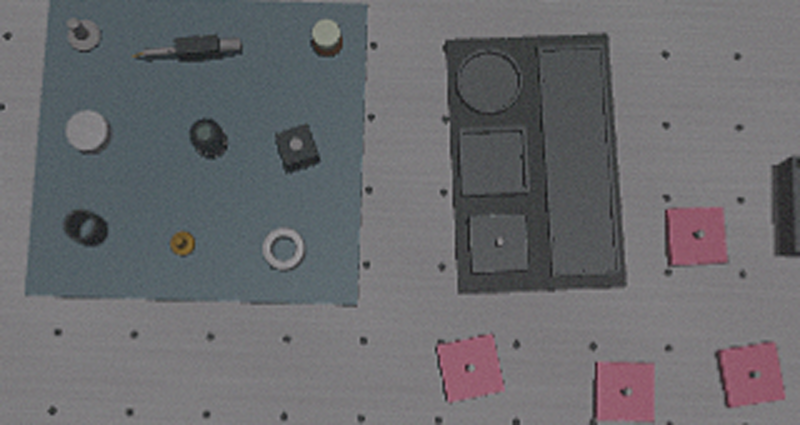

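View pics/s0c.png

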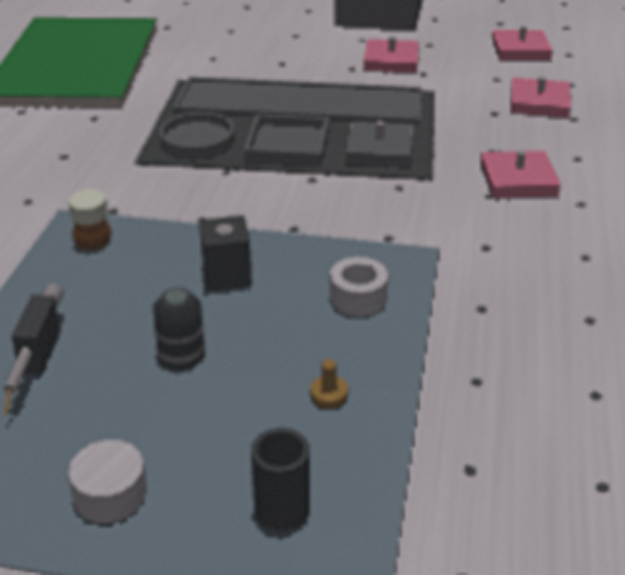

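Run:
```python
from h import *
from scipy.spatial import cKDTree
C=[]
for c in ("top","side"):
    p=bot.snapshot(c); W=cloud(p); I=p["img"].astype(int)
    P=W[I.sum(2)>0].reshape(-1,3); P=W.reshape(-1,3); col=I.reshape(-1,3); ok=~np.isnan(P[:,0]); P=P[ok]; col=col[ok]
    def box(x0,x1,y0,y1): 
        m=(P[:,0]>x0)&(P[:,0]<x1)&(P[:,1]>y0)&(P[:,1]<y1); return P[m]
    print(c,"table",np.round(np.median(box(340,380,50,250),0),1),"table2",np.round(np.median(box(480,560,-60,0),0),1),"mat",np.round(np.median(box(480,520,120,260),0),1))
    for n,b,zl in (("obj",(515,590,130,210),35),("cube",(515,575,45,110),36),("ring",(410,475,55,120),18),("probe",(620,690,120,260),15),("tube",(425,490,265,330),40),("knob?",(635,690,120,260),30)):
        Q=box(*b); Q=Q[Q[:,2]>zl]; r=cv2.minAreaRect(Q[:,:2].astype(np.float32)); cc,rad=cv2.minEnclosingCircle(Q[:,:2].astype(np.float32))
        print(n,len(Q),"rect",np.round(r[0],1),np.round(r[1],1),round(r[2],1),"circ",np.round(cc,1),round(rad,1),"z",np.round(np.percentile(Q[:,2],[50,98]),1))
    for n,b in (("caddybase",(400,700,-300,-60)),):
        Q=box(*b); m=(Q[:,2]>2.5); print("hist",np.histogram(Q[:,2],bins=np.arange(-4,30,2)))
    for n in ("square_pocket","peg_seat","long_bay","round_pocket"):
        for d in bot.regions_of(n,p)[:3]:
            P2=W[d["region"]];P2=P2[~np.isnan(P2[:,0])]; r=cv2.minAreaRect(P2[:,:2].astype(np.float32)); print(n,round(d["conf"],2),np.round(r[0],1),np.round(r[1],1),round(r[2],1),np.round(np.median(P2,0),1))
```

```text
top table [3.598e+02 1.496e+02 3.000e-01] table2 [520.6 -30.1  -0. ] mat [500.  190.3   2.2]
obj 140 rect [554.4 169.3] [31.8 31.3] 3.7 circ [555.2 169.7] 17.0 z [49.7 54.9]
cube 196 rect [546.6  75.4] [36.  35.1] 20.9 circ [546.   76.1] 23.5 z [46.1 49.7]
ring 157 rect [440.5  86.2] [42.2 41.9] 47.2 circ [441.3  86.2] 21.9 z [25.9 29.6]
probe 245 rect [652.3 199.4] [ 18.9 115.7] 8.2 circ [651.8 199.3] 57.8 z [31.7 40.2]
tube 80 rect [455.8 290.1] [31.1 29.9] 4.0 circ [456.  290.2] 16.1 z [50.9 55.1]
knob? 134 rect [653.7 190.3] [18.7 96.1] 9.2 circ [653.5 190.2] 48.0 z [36.  40.5]
hist (array([ 457, 1071, 1310, 1239, 1341, 1368, 1129,  601,  228,  164,  274,
        248,  102,   31,    1,    0]), array([-4, -2,  0,  2,  4,  6,  8, 10, 12, 14, 16, 18, 20, 22, 24, 26, 28]))
square_pocket 0.72 [ 544. -131.] [78.8 74. ] 1.7 [ 543.3 -129.5    8.7]
peg_seat 0.84 [ 304.5 -269.7] [56.1 60.6] 1.2 [ 302.5 -268.8   14. ]
peg_seat 0.68 [ 453.8 -137.4] [59.7 60.5] 4.1 [ 453.3 -136.9   18. ]
peg_seat 0.61 [ 325.6 -403.3] [59.9 60.2] 9.6 [ 324.9 -402.2   14.2]
long_bay 0.77 [ 549.1 -222.4] [252.3 
[... 673 characters left out ...]
 z [35.3 37.3]
hist (array([ 203, 1129,  395,  814,  380, 1225,  464,  202,  104,  186,  382,
         48,    3,    3,    4,    2]), array([-4, -2,  0,  2,  4,  6,  8, 10, 12, 14, 16, 18, 20, 22, 24, 26, 28]))
square_pocket 0.88 [ 545.8 -140.8] [77.  95.7] 4.5 [ 545.4 -132.3    8.2]
peg_seat 0.92 [ 457.1 -151.2] [62.  92.8] 5.4 [ 453.7 -126.2   16.5]
peg_seat 0.86 [ 324.2 -109.2] [60.5 62.7] 14.7 [323.9 -97.6  13.2]
peg_seat 0.76 [ 467.8 -346.8] [59.2 65.9] 3.7 [ 466.3 -330.7   12.3]
round_pocket 0.74 [ 630.8 -135.7] [71.4 95.9] 10.5 [ 629.9 -126.7    8.4]
round_pocket 0.56 [462.4 267.4] [37.4 83.1] 13.5 [456.5 300.8  35.5]
round_pocket 0.49 [560.5 299. ] [43.1 43.6] 80.4 [557.6 306.6  24.3]
```

```bash
cat > plan.py <<'E'
# usage: plan.py x,y,z,jaw,hand,n ...   (world waypoints) -> rows, relative to the present pose
import sys, json
from h import *
s=bot.read_state(); R=np.array(s["eef_rot"]); p0=np.array(s["tool_pos"])
j0=np.degrees(np.arctan2(R[1,1],R[0,1])); print("t",round(s["t"],2),"tcp",np.round(p0,1),"jaw",round(j0,1),"w",round(s["width"],1),"F",np.round(s["wrist_force"],1),"j7",round(s["joints"][6]),"tilt",np.round(R[:,2],3))
prev=np.array([*p0,j0]); rows=[]
for a in sys.argv[1:]:
    x,y,z,j,h,n=map(float,a.split(",")); tgt=np.array([x,y,z,j])
    for k in range(1,int(n)+1):
        q=prev+(tgt-prev)*k/n; d=R.T@(q[:3]-p0)/1000
        rows.append({"x":round(d[0],3),"y":round(d[1],3),"z":round(d[2],3),"wz":round(-(q[3]-j0),1),"hand":h})
    prev=tgt
print(len(rows),json.dumps(rows))
E
python3 plan.py 554.5,170,140,20,-0.36,10
```

```text
t 1.6 tcp [222.7 610.6 238.7] jaw 70.0 w 87.8 F [-0.2  0.  -1.1] j7 -4 tilt [-0. -0. -1.]
10 [{"x": -0.046, "y": -0.03, "z": 0.01, "wz": 5.0, "hand": -0.36}, {"x": -0.093, "y": -0.06, "z": 0.02, "wz": 10.0, "hand": -0.36}, {"x": -0.139, "y": -0.09, "z": 0.03, "wz": 15.0, "hand": -0.36}, {"x": -0.185, "y": -0.12, "z": 0.039, "wz": 20.0, "hand": -0.36}, {"x": -0.231, "y": -0.15, "z": 0.049, "wz": 25.0, "hand": -0.36}, {"x": -0.278, "y": -0.18, "z": 0.059, "wz": 30.0, "hand": -0.36}, {"x": -0.324, "y": -0.21, "z": 0.069, "wz": 35.0, "hand": -0.36}, {"x": -0.37, "y": -0.24, "z": 0.079, "wz": 40.0, "hand": -0.36}, {"x": -0.416, "y": -0.27, "z": 0.089, "wz": 45.0, "hand": -0.36}, {"x": -0.463, "y": -0.3, "z": 0.099, "wz": 50.0, "hand": -0.36}]
```

Emit:
step_arm([
  {"x": -0.046,"y": -0.03,"z": 0.01,"wz": 5,"hand": -0.36},
  {"x": -0.093,"y": -0.06,"z": 0.02,"wz": 10,"hand": -0.36},
  {"x": -0.139,"y": -0.09,"z": 0.03,"wz": 15,"hand": -0.36},
  {"x": -0.185,"y": -0.12,"z": 0.04,"wz": 20,"hand": -0.36},
  {"x": -0.231,"y": -0.15,"z": 0.05,"wz": 25,"hand": -0.36},
  {"x": -0.278,"y": -0.18,"z": 0.06,"wz": 30,"hand": -0.36},
  {"x": -0.324,"y": -0.21,"z": 0.07,"wz": 35,"hand": -0.36},
  {"x": -0.37,"y": -0.24,"z": 0.08,"wz": 40,"hand": -0.36},
  {"x": -0.416,"y": -0.27,"z": 0.09,"wz": 45,"hand": -0.36},
  {"x": -0.463,"y": -0.3,"z": 0.099,"wz": 50,"hand": -0.36},
])

```text
invalid input
```

```bash
python3 plan.py 554.5,170,60,20,-0.36,3 554.5,170,17,20,-0.36,3 554.5,170,17,20,-0.36,1
```

```text
t 1.6 tcp [222.7 610.6 238.7] jaw 70.0 w 87.8 F [-0.2  0.  -1.1] j7 -4 tilt [-0. -0. -1.]
7 [{"x": -0.154, "y": -0.1, "z": 0.06, "wz": 16.7, "hand": -0.36}, {"x": -0.308, "y": -0.2, "z": 0.119, "wz": 33.3, "hand": -0.36}, {"x": -0.463, "y": -0.3, "z": 0.179, "wz": 50.0, "hand": -0.36}, {"x": -0.463, "y": -0.3, "z": 0.193, "wz": 50.0, "hand": -0.36}, {"x": -0.463, "y": -0.3, "z": 0.207, "wz": 50.0, "hand": -0.36}, {"x": -0.463, "y": -0.3, "z": 0.222, "wz": 50.0, "hand": -0.36}, {"x": -0.463, "y": -0.3, "z": 0.222, "wz": 50.0, "hand": -0.36}]
```

Emit:
step_arm([
  {"x": -0.046,"y": -0.03,"z": 0.01,"wx": 0,"wy": 0,"wz": 5,"hand": -0.36},
])

```text
t: 1.72
tool_pos: [252.3, 569.9, 229.1]
eef_rot: [[-0.908, 0.418, -0.002], [0.418, 0.908, 0.004], [0.003, 0.003, -1.0]]
wrist_force: [0.5, -0.3, -1.4]
width: 80.5
```

```bash
sed -i 's/"wz":round/"wx":0,"wy":0,"wz":round/' plan.py; python3 plan.py 554.5,170,140,20,-0.36,10
```

```text
t 1.73 tcp [252.3 569.9 229.1] jaw 65.3 w 80.5 F [ 0.5 -0.3 -1.4] j7 -4 tilt [-0.002  0.004 -1.   ]
10 [{"x": -0.044, "y": -0.024, "z": 0.009, "wx": 0, "wy": 0, "wz": 4.5, "hand": -0.36}, {"x": -0.088, "y": -0.047, "z": 0.017, "wx": 0, "wy": 0, "wz": 9.1, "hand": -0.36}, {"x": -0.133, "y": -0.071, "z": 0.026, "wx": 0, "wy": 0, "wz": 13.6, "hand": -0.36}, {"x": -0.177, "y": -0.095, "z": 0.035, "wx": 0, "wy": 0, "wz": 18.1, "hand": -0.36}, {"x": -0.221, "y": -0.118, "z": 0.044, "wx": 0, "wy": 0, "wz": 22.6, "hand": -0.36}, {"x": -0.265, "y": -0.142, "z": 0.052, "wx": 0, "wy": 0, "wz": 27.2, "hand": -0.36}, {"x": -0.309, "y": -0.166, "z": 0.061, "wx": 0, "wy": 0, "wz": 31.7, "hand": -0.36}, {"x": -0.354, "y": -0.19, "z": 0.07, "wx": 0, "wy": 0, "wz": 36.2, "hand": -0.36}, {"x": -0.398, "y": -0.213, "z": 0.078, "wx": 0, "wy": 0, "wz": 40.7, "hand": -0.36}, {"x": -0.442, "y": -0.237, "z": 0.087, "wx": 0, "wy": 0, "wz": 45.3, "hand": -0.36}]
```

Emit:
step_arm([
  {"x": -0.05,"y": -0.027,"z": 0.01,"wx": 0,"wy": 0,"wz": 5,"hand": -0.36},
  {"x": -0.1,"y": -0.053,"z": 0.02,"wx": 0,"wy": 0,"wz": 10,"hand": -0.36},
  {"x": -0.15,"y": -0.08,"z": 0.03,"wx": 0,"wy": 0,"wz": 15,"hand": -0.36},
  {"x": -0.2,"y": -0.107,"z": 0.04,"wx": 0,"wy": 0,"wz": 20,"hand": -0.36},
  {"x": -0.25,"y": -0.134,"z": 0.05,"wx": 0,"wy": 0,"wz": 26,"hand": -0.36},
  {"x": -0.3,"y": -0.161,"z": 0.06,"wx": 0,"wy": 0,"wz": 31,"hand": -0.36},
  {"x": -0.35,"y": -0.188,"z": 0.07,"wx": 0,"wy": 0,"wz": 36,"hand": -0.36},
  {"x": -0.4,"y": -0.214,"z": 0.08,"wx": 0,"wy": 0,"wz": 41,"hand": -0.36},
  {"x": -0.435,"y": -0.233,"z": 0.087,"wx": 0,"wy": 0,"wz": 45,"hand": -0.36},
  {"x": -0.435,"y": -0.233,"z": 0.087,"wx": 0,"wy": 0,"wz": 45,"hand": -0.36},
])

```text
t: 2.98
tool_pos: [552.8, 167.5, 141.4]
eef_rot: [[-0.336, 0.942, 0.001], [0.942, 0.336, -0.002], [-0.002, -0.0, -1.0]]
wrist_force: [-1.2, -0.3, -0.1]
width: 59.6
```

```bash
python3 plan.py 554.5,170,60,20,-0.36,3 554.5,170,17,20,-0.36,4 554.5,170,17,20,-0.36,2
```

```text
t 2.98 tcp [552.8 167.5 141.4] jaw 19.6 w 59.6 F [-1.2 -0.3 -0.1] j7 8 tilt [ 0.001 -0.002 -1.   ]
9 [{"x": 0.001, "y": 0.001, "z": 0.027, "wx": 0, "wy": 0, "wz": -0.1, "hand": -0.36}, {"x": 0.001, "y": 0.002, "z": 0.054, "wx": 0, "wy": 0, "wz": -0.3, "hand": -0.36}, {"x": 0.002, "y": 0.002, "z": 0.081, "wx": 0, "wy": 0, "wz": -0.4, "hand": -0.36}, {"x": 0.002, "y": 0.002, "z": 0.092, "wx": 0, "wy": 0, "wz": -0.4, "hand": -0.36}, {"x": 0.002, "y": 0.002, "z": 0.103, "wx": 0, "wy": 0, "wz": -0.4, "hand": -0.36}, {"x": 0.002, "y": 0.002, "z": 0.114, "wx": 0, "wy": 0, "wz": -0.4, "hand": -0.36}, {"x": 0.002, "y": 0.002, "z": 0.124, "wx": 0, "wy": 0, "wz": -0.4, "hand": -0.36}, {"x": 0.002, "y": 0.002, "z": 0.124, "wx": 0, "wy": 0, "wz": -0.4, "hand": -0.36}, {"x": 0.002, "y": 0.002, "z": 0.124, "wx": 0, "wy": 0, "wz": -0.4, "hand": -0.36}]
```

Emit:
step_arm([
  {"x": 0.002,"y": 0.002,"z": 0.03,"wx": 0,"wy": 0,"wz": 0,"hand": -0.36},
  {"x": 0.002,"y": 0.002,"z": 0.06,"wx": 0,"wy": 0,"wz": 0,"hand": -0.36},
  {"x": 0.002,"y": 0.002,"z": 0.085,"wx": 0,"wy": 0,"wz": 0,"hand": -0.36},
  {"x": 0.002,"y": 0.002,"z": 0.105,"wx": 0,"wy": 0,"wz": 0,"hand": -0.36},
  {"x": 0.002,"y": 0.002,"z": 0.124,"wx": 0,"wy": 0,"wz": 0,"hand": -0.36},
  {"x": 0.002,"y": 0.002,"z": 0.124,"wx": 0,"wy": 0,"wz": 0,"hand": -0.36},
  {"x": 0.002,"y": 0.002,"z": 0.124,"wx": 0,"wy": 0,"wz": 0,"hand": 0.1},
  {"x": 0.002,"y": 0.002,"z": 0.124,"wx": 0,"wy": 0,"wz": 0,"hand": 0.6},
  {"x": 0.002,"y": 0.002,"z": 0.124,"wx": 0,"wy": 0,"wz": 0,"hand": 1},
  {"x": 0.002,"y": 0.002,"z": 0.124,"wx": 0,"wy": 0,"wz": 0,"hand": 1},
])

```text
t: 4.22
tool_pos: [553.1, 174.3, 18.5]
eef_rot: [[-0.341, 0.94, 0.001], [0.94, 0.341, 0.001], [0.0, 0.002, -1.0]]
wrist_force: [-0.4, 0.3, 4.7]
width: 32.8
```

```bash
python3 plan.py 554.5,170,90,20,1,8
python3 - <<'E'
from h import *
p=bot.snapshot("side"); a=p["img"][200:380,180:340,::-1]; cv2.imwrite("pics/g1.png",cv2.resize(a,None,fx=3,fy=3))
E
```

```text
t 4.22 tcp [553.1 174.3  18.5] jaw 20.0 w 32.8 F [-0.4  0.3  4.7] j7 11 tilt [ 0.001  0.001 -1.   ]
8 [{"x": -0.001, "y": -0.0, "z": -0.009, "wx": 0, "wy": 0, "wz": -0.0, "hand": 1.0}, {"x": -0.001, "y": -0.0, "z": -0.018, "wx": 0, "wy": 0, "wz": -0.0, "hand": 1.0}, {"x": -0.002, "y": -0.0, "z": -0.027, "wx": 0, "wy": 0, "wz": -0.0, "hand": 1.0}, {"x": -0.002, "y": -0.0, "z": -0.036, "wx": 0, "wy": 0, "wz": -0.0, "hand": 1.0}, {"x": -0.003, "y": -0.0, "z": -0.045, "wx": 0, "wy": 0, "wz": -0.0, "hand": 1.0}, {"x": -0.003, "y": -0.0, "z": -0.054, "wx": 0, "wy": 0, "wz": -0.0, "hand": 1.0}, {"x": -0.004, "y": -0.0, "z": -0.063, "wx": 0, "wy": 0, "wz": -0.0, "hand": 1.0}, {"x": -0.004, "y": -0.0, "z": -0.072, "wx": 0, "wy": 0, "wz": -0.0, "hand": 1.0}]
```

View pics/g1.png

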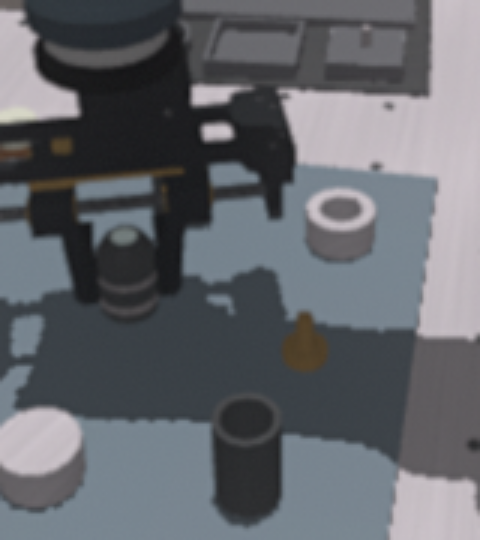

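Emit:
step_arm([
  {"x": 0,"y": 0,"z": -0.003,"wx": 0,"wy": 0,"wz": 0,"hand": 1},
  {"x": 0,"y": 0,"z": -0.008,"wx": 0,"wy": 0,"wz": 0,"hand": 1},
  {"x": 0,"y": 0,"z": -0.018,"wx": 0,"wy": 0,"wz": 0,"hand": 1},
  {"x": 0,"y": 0,"z": -0.03,"wx": 0,"wy": 0,"wz": 0,"hand": 1},
  {"x": 0,"y": 0,"z": -0.045,"wx": 0,"wy": 0,"wz": 0,"hand": 1},
  {"x": 0,"y": 0,"z": -0.06,"wx": 0,"wy": 0,"wz": 0,"hand": 1},
  {"x": 0,"y": 0,"z": -0.075,"wx": 0,"wy": 0,"wz": 0,"hand": 1},
  {"x": 0,"y": 0,"z": -0.082,"wx": 0,"wy": 0,"wz": 0,"hand": 1},
  {"x": 0,"y": 0,"z": -0.082,"wx": 0,"wy": 0,"wz": 0,"hand": 1},
  {"x": 0,"y": 0,"z": -0.082,"wx": 0,"wy": 0,"wz": 0,"hand": 1},
])

```text
t: 5.52
tool_pos: [552.0, 173.9, 99.3]
eef_rot: [[-0.341, 0.94, -0.001], [0.94, 0.341, -0.0], [-0.0, -0.001, -1.0]]
wrist_force: [-0.4, -0.6, -1.4]
width: 33.1
```

```bash
python3 plan.py 629,-121,100,20,1,8
```

```text
t 5.53 tcp [552.  173.9  99.3] jaw 20.0 w 33.1 F [-0.4 -0.6 -1.4] j7 9 tilt [-0.001 -0.    -1.   ]
8 [{"x": -0.038, "y": -0.004, "z": -0.0, "wx": 0, "wy": 0, "wz": -0.0, "hand": 1.0}, {"x": -0.076, "y": -0.007, "z": -0.0, "wx": 0, "wy": 0, "wz": -0.0, "hand": 1.0}, {"x": -0.114, "y": -0.011, "z": -0.0, "wx": 0, "wy": 0, "wz": -0.0, "hand": 1.0}, {"x": -0.152, "y": -0.014, "z": -0.0, "wx": 0, "wy": 0, "wz": -0.0, "hand": 1.0}, {"x": -0.19, "y": -0.018, "z": -0.0, "wx": 0, "wy": 0, "wz": -0.0, "hand": 1.0}, {"x": -0.228, "y": -0.021, "z": -0.001, "wx": 0, "wy": 0, "wz": -0.0, "hand": 1.0}, {"x": -0.266, "y": -0.025, "z": -0.001, "wx": 0, "wy": 0, "wz": -0.0, "hand": 1.0}, {"x": -0.304, "y": -0.028, "z": -0.001, "wx": 0, "wy": 0, "wz": -0.0, "hand": 1.0}]
```

Emit:
step_arm([
  {"x": -0.02,"y": -0.002,"z": 0,"wx": 0,"wy": 0,"wz": 0,"hand": 1},
  {"x": -0.055,"y": -0.005,"z": 0,"wx": 0,"wy": 0,"wz": 0,"hand": 1},
  {"x": -0.1,"y": -0.009,"z": 0,"wx": 0,"wy": 0,"wz": 0,"hand": 1},
  {"x": -0.145,"y": -0.013,"z": 0,"wx": 0,"wy": 0,"wz": 0,"hand": 1},
  {"x": -0.19,"y": -0.018,"z": 0,"wx": 0,"wy": 0,"wz": 0,"hand": 1},
  {"x": -0.235,"y": -0.022,"z": 0,"wx": 0,"wy": 0,"wz": 0,"hand": 1},
  {"x": -0.275,"y": -0.026,"z": 0,"wx": 0,"wy": 0,"wz": 0,"hand": 1},
  {"x": -0.304,"y": -0.028,"z": 0,"wx": 0,"wy": 0,"wz": 0,"hand": 1},
  {"x": -0.304,"y": -0.028,"z": 0,"wx": 0,"wy": 0,"wz": 0,"hand": 1},
  {"x": -0.304,"y": -0.028,"z": 0,"wx": 0,"wy": 0,"wz": 0,"hand": 1},
])

```text
t: 6.78
tool_pos: [629.2, -121.3, 99.2]
eef_rot: [[-0.341, 0.94, -0.001], [0.94, 0.341, 0.001], [0.001, -0.001, -1.0]]
wrist_force: [0.5, 0.1, -1.5]
width: 33.2
```

```bash
python3 plan.py 629,-121,30,20,1,7
python3 - <<'E'
from h import *
a=bot.snapshot("side"); a=a["img"][130:290,150:390,::-1]; cv2.imwrite("pics/g2.png",cv2.resize(a,None,fx=3,fy=3))
E
```

```text
t 6.78 tcp [ 629.2 -121.3   99.2] jaw 19.9 w 33.2 F [ 0.5  0.1 -1.5] j7 37 tilt [-0.001  0.001 -1.   ]
7 [{"x": 0.0, "y": 0.0, "z": 0.01, "wx": 0, "wy": 0, "wz": -0.0, "hand": 1.0}, {"x": 0.0, "y": 0.0, "z": 0.02, "wx": 0, "wy": 0, "wz": -0.0, "hand": 1.0}, {"x": 0.0, "y": 0.0, "z": 0.03, "wx": 0, "wy": 0, "wz": -0.0, "hand": 1.0}, {"x": 0.0, "y": 0.0, "z": 0.04, "wx": 0, "wy": 0, "wz": -0.0, "hand": 1.0}, {"x": 0.0, "y": 0.0, "z": 0.049, "wx": 0, "wy": 0, "wz": -0.0, "hand": 1.0}, {"x": 0.0, "y": 0.0, "z": 0.059, "wx": 0, "wy": 0, "wz": -0.1, "hand": 1.0}, {"x": 0.0, "y": 0.0, "z": 0.069, "wx": 0, "wy": 0, "wz": -0.1, "hand": 1.0}]
```

View pics/g2.png

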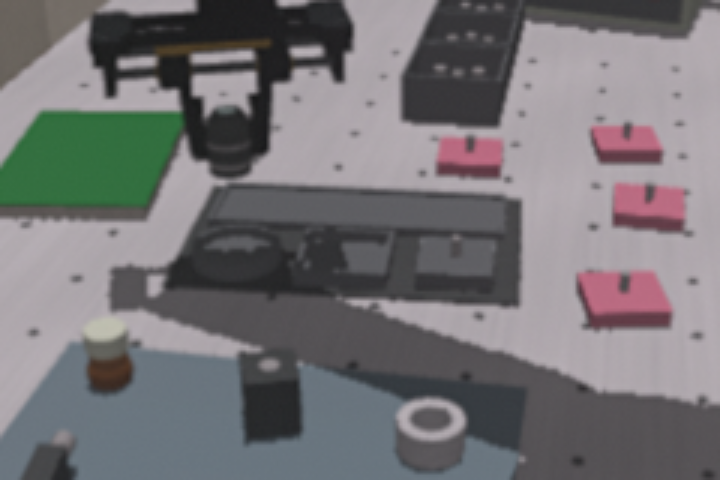

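Emit:
step_arm([
  {"x": 0,"y": 0,"z": 0.01,"wx": 0,"wy": 0,"wz": 0,"hand": 1},
  {"x": 0,"y": 0,"z": 0.025,"wx": 0,"wy": 0,"wz": 0,"hand": 1},
  {"x": 0,"y": 0,"z": 0.04,"wx": 0,"wy": 0,"wz": 0,"hand": 1},
  {"x": 0,"y": 0,"z": 0.053,"wx": 0,"wy": 0,"wz": 0,"hand": 1},
  {"x": 0,"y": 0,"z": 0.061,"wx": 0,"wy": 0,"wz": 0,"hand": 1},
  {"x": 0,"y": 0,"z": 0.066,"wx": 0,"wy": 0,"wz": 0,"hand": 1},
  {"x": 0,"y": 0,"z": 0.069,"wx": 0,"wy": 0,"wz": 0,"hand": 1},
  {"x": 0,"y": 0,"z": 0.071,"wx": 0,"wy": 0,"wz": 0,"hand": 1},
  {"x": 0,"y": 0,"z": 0.071,"wx": 0,"wy": 0,"wz": 0,"hand": 1},
  {"x": 0,"y": 0,"z": 0.071,"wx": 0,"wy": 0,"wz": 0,"hand": 1},
])

```text
t: 8.07
tool_pos: [630.0, -121.3, 29.0]
eef_rot: [[-0.341, 0.94, 0.0], [0.94, 0.341, -0.0], [-0.0, 0.0, -1.0]]
wrist_force: [-0.3, 0.2, -2.4]
width: 33.1
```

Emit:
step_arm([
  {"x": 0,"y": 0,"z": 0.001,"wx": 0,"wy": 0,"wz": 0,"hand": 1},
  {"x": 0,"y": 0,"z": 0.001,"wx": 0,"wy": 0,"wz": 0,"hand": 1},
  {"x": 0,"y": 0,"z": 0.002,"wx": 0,"wy": 0,"wz": 0,"hand": 1},
  {"x": 0,"y": 0,"z": 0.002,"wx": 0,"wy": 0,"wz": 0,"hand": 1},
])

```text
t: 8.57
tool_pos: [629.8, -121.3, 26.6]
eef_rot: [[-0.341, 0.94, -0.0], [0.94, 0.341, -0.0], [0.0, -0.0, -1.0]]
wrist_force: [-0.1, 0.4, -0.6]
width: 33.1
```

Emit:
step_arm([
  {"x": 0,"y": 0,"z": 0.0005,"wx": 0,"wy": 0,"wz": 0,"hand": 1},
  {"x": 0,"y": 0,"z": 0.001,"wx": 0,"wy": 0,"wz": 0,"hand": 1},
  {"x": 0,"y": 0,"z": 0.001,"wx": 0,"wy": 0,"wz": 0,"hand": 1},
])

```text
t: 8.95
tool_pos: [629.8, -121.3, 25.7]
eef_rot: [[-0.341, 0.94, -0.0], [0.94, 0.341, -0.0], [-0.0, -0.0, -1.0]]
wrist_force: [0.6, 0.8, -1.6]
width: 33.2
```

Emit:
step_arm([
  {"x": 0,"y": 0,"z": 0.0005,"wx": 0,"wy": 0,"wz": 0,"hand": 1},
  {"x": 0,"y": 0,"z": 0.001,"wx": 0,"wy": 0,"wz": 0,"hand": 1},
  {"x": 0,"y": 0,"z": 0.001,"wx": 0,"wy": 0,"wz": 0,"hand": 1},
])

```text
t: 9.32
tool_pos: [629.8, -121.3, 24.7]
eef_rot: [[-0.341, 0.94, -0.0], [0.94, 0.341, -0.0], [0.0, -0.0, -1.0]]
wrist_force: [-0.5, -0.6, -2.1]
width: 33.6
```

Emit:
step_arm([
  {"x": 0,"y": 0,"z": 0.0005,"wx": 0,"wy": 0,"wz": 0,"hand": 1},
  {"x": 0,"y": 0,"z": 0.001,"wx": 0,"wy": 0,"wz": 0,"hand": 1},
  {"x": 0,"y": 0,"z": 0.001,"wx": 0,"wy": 0,"wz": 0,"hand": 1},
])

```text
t: 9.7
tool_pos: [629.9, -121.3, 24.5]
eef_rot: [[-0.341, 0.94, 0.0], [0.94, 0.341, 0.0], [0.0, 0.0, -1.0]]
wrist_force: [-2.9, 1.0, 5.4]
width: 33.3
```

Emit:
step_arm([
  {"x": 0,"y": 0,"z": 0.0005,"wx": 0,"wy": 0,"wz": 0,"hand": 1},
  {"x": 0,"y": 0,"z": 0.001,"wx": 0,"wy": 0,"wz": 0,"hand": 1},
  {"x": 0,"y": 0,"z": 0.001,"wx": 0,"wy": 0,"wz": 0,"hand": 1},
])

```text
t: 10.07
tool_pos: [629.9, -121.3, 24.4]
eef_rot: [[-0.341, 0.94, 0.0], [0.94, 0.341, 0.0], [0.0, 0.0, -1.0]]
wrist_force: [-5.8, 1.3, 14.8]
width: 33.0
```

Emit:
step_arm([
  {"x": 0,"y": 0,"z": -0.001,"wx": 0,"wy": 0,"wz": 0,"hand": 1},
  {"x": 0,"y": 0,"z": -0.001,"wx": 0,"wy": 0,"wz": 0,"hand": 0.15},
  {"x": 0,"y": 0,"z": -0.001,"wx": 0,"wy": 0,"wz": 0,"hand": 0.0},
  {"x": 0,"y": 0,"z": -0.001,"wx": 0,"wy": 0,"wz": 0,"hand": -0.3},
  {"x": 0,"y": 0,"z": -0.001,"wx": 0,"wy": 0,"wz": 0,"hand": -0.36},
  {"x": 0,"y": 0,"z": -0.01,"wx": 0,"wy": 0,"wz": 0,"hand": -0.36},
  {"x": 0,"y": 0,"z": -0.03,"wx": 0,"wy": 0,"wz": 0,"hand": -0.36},
  {"x": 0,"y": 0,"z": -0.06,"wx": 0,"wy": 0,"wz": 0,"hand": -0.36},
  {"x": 0,"y": 0,"z": -0.08,"wx": 0,"wy": 0,"wz": 0,"hand": -0.36},
  {"x": 0,"y": 0,"z": -0.08,"wx": 0,"wy": 0,"wz": 0,"hand": -0.36},
])

```text
t: 11.32
tool_pos: [631.3, -121.6, 105.1]
eef_rot: [[-0.341, 0.94, 0.004], [0.94, 0.341, -0.0], [-0.002, 0.004, -1.0]]
wrist_force: [1.0, -0.7, -0.4]
width: 60.1
```

```bash
python3 plan.py 547,75.5,105,20.6,-0.36,8
python3 - <<'E'
from h import *
p=bot.snapshot("side"); W=cloud(p)
for d in bot.regions_of("objective_mid",p)[:3]:
    P=W[d["region"]];P=P[~np.isnan(P[:,0])];print(round(d["conf"],2),d["bbox"],np.round(np.median(P,0)),np.round(np.percentile(P,[2,98],axis=0)).tolist())
E
```

```text
t 11.32 tcp [ 631.3 -121.6  105.1] jaw 20.0 w 60.1 F [ 1.  -0.7 -0.4] j7 37 tilt [ 0.004 -0.    -1.   ]
8 [{"x": 0.027, "y": -0.001, "z": -0.0, "wx": 0, "wy": 0, "wz": -0.1, "hand": -0.36}, {"x": 0.054, "y": -0.003, "z": -0.0, "wx": 0, "wy": 0, "wz": -0.2, "hand": -0.36}, {"x": 0.08, "y": -0.004, "z": -0.0, "wx": 0, "wy": 0, "wz": -0.2, "hand": -0.36}, {"x": 0.107, "y": -0.006, "z": -0.0, "wx": 0, "wy": 0, "wz": -0.3, "hand": -0.36}, {"x": 0.134, "y": -0.007, "z": -0.0, "wx": 0, "wy": 0, "wz": -0.4, "hand": -0.36}, {"x": 0.161, "y": -0.009, "z": -0.0, "wx": 0, "wy": 0, "wz": -0.5, "hand": -0.36}, {"x": 0.187, "y": -0.01, "z": -0.0, "wx": 0, "wy": 0, "wz": -0.6, "hand": -0.36}, {"x": 0.214, "y": -0.012, "z": -0.0, "wx": 0, "wy": 0, "wz": -0.6, "hand": -0.36}]
0.72 [220.7, 193.5, 13.2, 25.9] [ 628. -115.   36.] [[615.0, -131.0, 9.0], [646.0, -109.0, 58.0]]
```

Emit:
step_arm([
  {"x": 0.03,"y": -0.002,"z": 0,"wx": 0,"wy": 0,"wz": 0,"hand": -0.36},
  {"x": 0.08,"y": -0.004,"z": 0,"wx": 0,"wy": 0,"wz": 0,"hand": -0.36},
  {"x": 0.13,"y": -0.007,"z": 0,"wx": 0,"wy": 0,"wz": 0,"hand": -0.36},
  {"x": 0.175,"y": -0.01,"z": 0,"wx": 0,"wy": 0,"wz": -0.6,"hand": -0.36},
  {"x": 0.205,"y": -0.012,"z": 0,"wx": 0,"wy": 0,"wz": -0.6,"hand": -0.36},
  {"x": 0.214,"y": -0.012,"z": 0,"wx": 0,"wy": 0,"wz": -0.6,"hand": -0.36},
  {"x": 0.214,"y": -0.012,"z": 0,"wx": 0,"wy": 0,"wz": -0.6,"hand": -0.36},
  {"x": 0.214,"y": -0.012,"z": 0,"wx": 0,"wy": 0,"wz": -0.6,"hand": -0.36},
])

```text
t: 12.42
tool_pos: [546.1, 73.9, 102.6]
eef_rot: [[-0.349, 0.937, 0.0], [0.937, 0.349, -0.001], [-0.001, -0.0, -1.0]]
wrist_force: [0.5, -0.4, -0.5]
width: 59.7
```

```bash
python3 plan.py 547,75.5,17,20.6,-0.36,1
```

```text
t 12.43 tcp [546.1  73.9 102.6] jaw 20.4 w 59.7 F [ 0.5 -0.4 -0.5] j7 19 tilt [ 0.    -0.001 -1.   ]
1 [{"x": 0.001, "y": 0.001, "z": 0.086, "wx": 0, "wy": 0, "wz": -0.2, "hand": -0.36}]
```

Emit:
step_arm([
  {"x": 0.001,"y": 0.001,"z": 0.03,"wx": 0,"wy": 0,"wz": 0,"hand": -0.36},
  {"x": 0.001,"y": 0.001,"z": 0.06,"wx": 0,"wy": 0,"wz": 0,"hand": -0.36},
  {"x": 0.001,"y": 0.001,"z": 0.077,"wx": 0,"wy": 0,"wz": 0,"hand": -0.36},
  {"x": 0.001,"y": 0.001,"z": 0.086,"wx": 0,"wy": 0,"wz": 0,"hand": -0.36},
  {"x": 0.001,"y": 0.001,"z": 0.086,"wx": 0,"wy": 0,"wz": 0,"hand": -0.36},
  {"x": 0.001,"y": 0.001,"z": 0.086,"wx": 0,"wy": 0,"wz": 0,"hand": 0},
  {"x": 0.001,"y": 0.001,"z": 0.086,"wx": 0,"wy": 0,"wz": 0,"hand": 0.5},
  {"x": 0.001,"y": 0.001,"z": 0.086,"wx": 0,"wy": 0,"wz": 0,"hand": 1},
  {"x": 0.001,"y": 0.001,"z": 0.086,"wx": 0,"wy": 0,"wz": 0,"hand": 1},
  {"x": 0.001,"y": 0.001,"z": 0.086,"wx": 0,"wy": 0,"wz": 0,"hand": 1},
])

```text
t: 13.68
tool_pos: [546.7, 77.2, 17.3]
eef_rot: [[-0.351, 0.936, 0.001], [0.936, 0.351, 0.0], [-0.0, 0.001, -1.0]]
wrist_force: [0.2, 0.5, 6.8]
width: 35.7
```

Emit:
step_arm([
  {"x": 0,"y": 0,"z": -0.003,"wx": 0,"wy": 0,"wz": 0,"hand": 1},
  {"x": 0,"y": 0,"z": -0.01,"wx": 0,"wy": 0,"wz": 0,"hand": 1},
  {"x": 0,"y": 0,"z": -0.025,"wx": 0,"wy": 0,"wz": 0,"hand": 1},
  {"x": 0,"y": 0,"z": -0.045,"wx": 0,"wy": 0,"wz": 0,"hand": 1},
  {"x": 0,"y": 0,"z": -0.065,"wx": 0,"wy": 0,"wz": 0,"hand": 1},
  {"x": 0,"y": 0,"z": -0.08,"wx": 0,"wy": 0,"wz": 0,"hand": 1},
  {"x": 0,"y": 0,"z": -0.083,"wx": 0,"wy": 0,"wz": 0,"hand": 1},
  {"x": 0,"y": 0,"z": -0.083,"wx": 0,"wy": 0,"wz": 0,"hand": 1},
  {"x": 0,"y": 0,"z": -0.083,"wx": 0,"wy": 0,"wz": 0,"hand": 1},
])

```text
t: 14.8
tool_pos: [545.5, 77.0, 99.1]
eef_rot: [[-0.351, 0.936, -0.001], [0.936, 0.351, -0.0], [0.0, -0.001, -1.0]]
wrist_force: [0.5, -0.3, -0.9]
width: 35.6
```

```bash
python3 plan.py 542,-131,102,3.7,1,6
```

```text
t 14.8 tcp [545.5  77.   99.1] jaw 20.6 w 35.6 F [ 0.5 -0.3 -0.9] j7 19 tilt [-0.001 -0.    -1.   ]
6 [{"x": -0.032, "y": -0.013, "z": -0.0, "wx": 0, "wy": 0, "wz": 2.8, "hand": 1.0}, {"x": -0.065, "y": -0.025, "z": -0.001, "wx": 0, "wy": 0, "wz": 5.6, "hand": 1.0}, {"x": -0.097, "y": -0.038, "z": -0.001, "wx": 0, "wy": 0, "wz": 8.4, "hand": 1.0}, {"x": -0.129, "y": -0.051, "z": -0.002, "wx": 0, "wy": 0, "wz": 11.2, "hand": 1.0}, {"x": -0.161, "y": -0.064, "z": -0.002, "wx": 0, "wy": 0, "wz": 14.1, "hand": 1.0}, {"x": -0.194, "y": -0.076, "z": -0.003, "wx": 0, "wy": 0, "wz": 16.9, "hand": 1.0}]
```

Emit:
step_arm([
  {"x": -0.02,"y": -0.008,"z": 0,"wx": 0,"wy": 0,"wz": 2,"hand": 1},
  {"x": -0.055,"y": -0.022,"z": 0,"wx": 0,"wy": 0,"wz": 5,"hand": 1},
  {"x": -0.095,"y": -0.038,"z": 0,"wx": 0,"wy": 0,"wz": 8,"hand": 1},
  {"x": -0.135,"y": -0.053,"z": 0,"wx": 0,"wy": 0,"wz": 12,"hand": 1},
  {"x": -0.17,"y": -0.067,"z": 0,"wx": 0,"wy": 0,"wz": 15,"hand": 1},
  {"x": -0.194,"y": -0.076,"z": 0,"wx": 0,"wy": 0,"wz": 17,"hand": 1},
  {"x": -0.194,"y": -0.076,"z": 0,"wx": 0,"wy": 0,"wz": 17,"hand": 1},
  {"x": -0.194,"y": -0.076,"z": 0,"wx": 0,"wy": 0,"wz": 17,"hand": 1},
])

```text
t: 15.8
tool_pos: [542.6, -130.9, 99.4]
eef_rot: [[-0.062, 0.998, -0.001], [0.998, 0.062, 0.001], [0.001, -0.001, -1.0]]
wrist_force: [0.4, -0.1, -2.8]
width: 35.7
```

```bash
python3 plan.py 542,-131,26,3.7,1,1
python3 - <<'E'
from h import *
a=bot.snapshot("side"); a=a["img"][130:290,150:390,::-1]; cv2.imwrite("pics/g3.png",cv2.resize(a,None,fx=3,fy=3))
E
```

```text
t 15.8 tcp [ 542.6 -130.9   99.4] jaw 3.6 w 35.7 F [ 0.4 -0.1 -2.8] j7 27 tilt [-0.001  0.001 -1.   ]
1 [{"x": -0.0, "y": -0.001, "z": 0.073, "wx": 0, "wy": 0, "wz": -0.1, "hand": 1.0}]
```

View pics/g3.png

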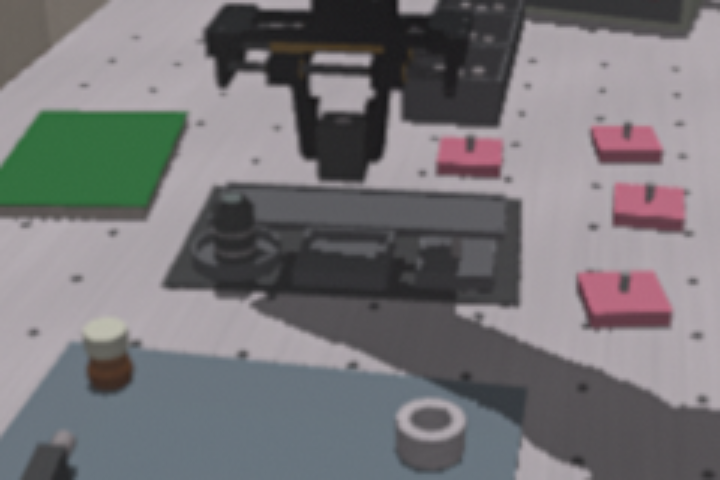

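Emit:
step_arm([
  {"x": 0,"y": 0,"z": 0.015,"wx": 0,"wy": 0,"wz": 0,"hand": 1},
  {"x": 0,"y": 0,"z": 0.035,"wx": 0,"wy": 0,"wz": 0,"hand": 1},
  {"x": 0,"y": 0,"z": 0.055,"wx": 0,"wy": 0,"wz": 0,"hand": 1},
  {"x": 0,"y": 0,"z": 0.066,"wx": 0,"wy": 0,"wz": 0,"hand": 1},
  {"x": 0,"y": 0,"z": 0.071,"wx": 0,"wy": 0,"wz": 0,"hand": 1},
  {"x": 0,"y": 0,"z": 0.073,"wx": 0,"wy": 0,"wz": 0,"hand": 1},
  {"x": 0,"y": 0,"z": 0.075,"wx": 0,"wy": 0,"wz": 0,"hand": 1},
  {"x": 0,"y": 0,"z": 0.075,"wx": 0,"wy": 0,"wz": 0,"hand": 1},
])

```text
t: 16.85
tool_pos: [543.3, -131.3, 25.0]
eef_rot: [[-0.062, 0.998, 0.001], [0.998, 0.062, -0.0], [-0.0, 0.001, -1.0]]
wrist_force: [-0.4, -0.2, -1.3]
width: 35.4
```

Emit:
step_arm([
  {"x": 0,"y": 0,"z": 0.0005,"wx": 0,"wy": 0,"wz": 0,"hand": 1},
  {"x": 0,"y": 0,"z": 0.001,"wx": 0,"wy": 0,"wz": 0,"hand": 1},
  {"x": 0,"y": 0,"z": 0.0015,"wx": 0,"wy": 0,"wz": 0,"hand": 1},
  {"x": 0,"y": 0,"z": 0.0015,"wx": 0,"wy": 0,"wz": 0,"hand": 1},
])

```text
t: 17.35
tool_pos: [543.2, -131.3, 23.4]
eef_rot: [[-0.062, 0.998, 0.0], [0.998, 0.062, -0.0], [-0.0, 0.0, -1.0]]
wrist_force: [1.0, 0.1, 0.6]
width: 35.6
```

Emit:
step_arm([
  {"x": 0,"y": 0,"z": 0.0005,"wx": 0,"wy": 0,"wz": 0,"hand": 1},
  {"x": 0,"y": 0,"z": 0.001,"wx": 0,"wy": 0,"wz": 0,"hand": 1},
  {"x": 0,"y": 0,"z": 0.001,"wx": 0,"wy": 0,"wz": 0,"hand": 1},
])

```text
t: 17.73
tool_pos: [543.1, -131.3, 23.3]
eef_rot: [[-0.062, 0.998, 0.0], [0.998, 0.062, 0.001], [0.001, 0.0, -1.0]]
wrist_force: [-3.6, 1.2, 13.0]
width: 35.8
```

Seated; release and rise.

Emit:
step_arm([
  {"x": 0,"y": 0,"z": -0.001,"wx": 0,"wy": 0,"wz": 0,"hand": 1},
  {"x": 0,"y": 0,"z": -0.001,"wx": 0,"wy": 0,"wz": 0,"hand": 0.1},
  {"x": 0,"y": 0,"z": -0.001,"wx": 0,"wy": 0,"wz": 0,"hand": -0.2},
  {"x": 0,"y": 0,"z": -0.001,"wx": 0,"wy": 0,"wz": 0,"hand": -0.2},
  {"x": 0,"y": 0,"z": -0.01,"wx": 0,"wy": 0,"wz": 0,"hand": -0.2},
  {"x": 0,"y": 0,"z": -0.03,"wx": 0,"wy": 0,"wz": 0,"hand": -0.2},
  {"x": 0,"y": 0,"z": -0.06,"wx": 0,"wy": 0,"wz": 0,"hand": -0.2},
  {"x": 0,"y": 0,"z": -0.08,"wx": 0,"wy": 0,"wz": 0,"hand": -0.4},
  {"x": 0,"y": 0,"z": -0.08,"wx": 0,"wy": 0,"wz": 0,"hand": -0.5},
  {"x": 0,"y": 0,"z": -0.08,"wx": 0,"wy": 0,"wz": 0,"hand": -0.5},
])

```text
t: 18.98
tool_pos: [542.9, -131.1, 102.2]
eef_rot: [[-0.062, 0.998, -0.0], [0.998, 0.062, 0.0], [0.0, -0.0, -1.0]]
wrist_force: [-0.1, 0.3, 0.2]
width: 65.6
```

```bash
python3 plan.py 441.5,86.5,100,3.7,-0.5,1
```

```text
t 18.98 tcp [ 542.9 -131.1  102.2] jaw 3.6 w 65.6 F [-0.1  0.3  0.2] j7 27 tilt [-0.  0. -1.]
1 [{"x": 0.223, "y": -0.088, "z": 0.002, "wx": 0, "wy": 0, "wz": -0.1, "hand": -0.5}]
```

Emit:
step_arm([
  {"x": 0.03,"y": -0.012,"z": 0,"wx": 0,"wy": 0,"wz": 0,"hand": -0.5},
  {"x": 0.08,"y": -0.032,"z": 0,"wx": 0,"wy": 0,"wz": 0,"hand": -0.5},
  {"x": 0.13,"y": -0.051,"z": 0,"wx": 0,"wy": 0,"wz": 0,"hand": -0.5},
  {"x": 0.18,"y": -0.071,"z": 0,"wx": 0,"wy": 0,"wz": 0,"hand": -0.5},
  {"x": 0.213,"y": -0.084,"z": 0,"wx": 0,"wy": 0,"wz": 0,"hand": -0.5},
  {"x": 0.223,"y": -0.088,"z": 0.002,"wx": 0,"wy": 0,"wz": 0,"hand": -0.5},
  {"x": 0.223,"y": -0.088,"z": 0.002,"wx": 0,"wy": 0,"wz": 0,"hand": -0.5},
  {"x": 0.223,"y": -0.088,"z": 0.002,"wx": 0,"wy": 0,"wz": 0,"hand": -0.5},
])

```text
t: 19.98
tool_pos: [442.0, 84.3, 100.1]
eef_rot: [[-0.06, 0.998, 0.0], [0.998, 0.06, -0.001], [-0.001, 0.0, -1.0]]
wrist_force: [0.4, 0.0, -0.9]
width: 66.3
```

```bash
python3 plan.py 441.5,86.5,8,3.7,-0.5,1
python3 - <<'E'
from h import *
p=bot.snapshot("side"); W=cloud(p); a=p["img"][150:320,150:390,::-1]; cv2.imwrite("pics/g4.png",cv2.resize(a,None,fx=3,fy=3))
for n in("ring_mid","cube_mid"):
  for d in bot.regions_of(n,p)[:2]:
    P=W[d["region"]];P=P[~np.isnan(P[:,0])];print(n,round(d["conf"],2),d["bbox"],np.round(np.median(P,0)),np.round(np.percentile(P,[2,98],axis=0)).tolist())
E
```

```text
t 19.98 tcp [442.   84.3 100.1] jaw 3.4 w 66.3 F [ 0.4  0.  -0.9] j7 2 tilt [ 0.    -0.001 -1.   ]
1 [{"x": 0.002, "y": -0.0, "z": 0.092, "wx": 0, "wy": 0, "wz": -0.3, "hand": -0.5}]
ring_mid 0.69 [284.9, 265.1, 21.5, 19.9] [441.  96.  21.] [[422.0, 68.0, 5.0], [462.0, 108.0, 26.0]]
cube_mid 0.49 [286.4, 206.5, 27.5, 21.6] [ 456. -124.   17.] [[427.0, -165.0, 3.0], [484.0, -105.0, 29.0]]
```

View pics/g4.png

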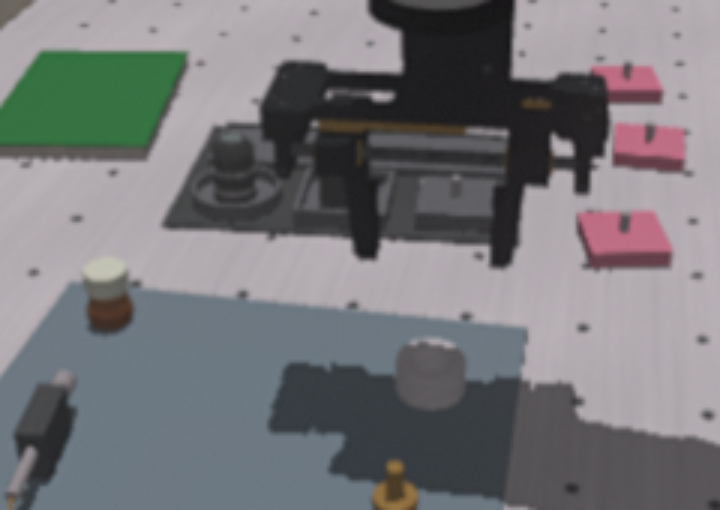

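Emit:
step_arm([
  {"x": 0.001,"y": 0,"z": 0.03,"wx": 0,"wy": 0,"wz": 0,"hand": -0.5},
  {"x": 0.001,"y": 0,"z": 0.06,"wx": 0,"wy": 0,"wz": 0,"hand": -0.5},
  {"x": 0.001,"y": 0,"z": 0.082,"wx": 0,"wy": 0,"wz": 0,"hand": -0.5},
  {"x": 0.001,"y": 0,"z": 0.092,"wx": 0,"wy": 0,"wz": 0,"hand": -0.5},
  {"x": 0.001,"y": 0,"z": 0.092,"wx": 0,"wy": 0,"wz": 0,"hand": -0.5},
  {"x": 0.001,"y": 0,"z": 0.092,"wx": 0,"wy": 0,"wz": 0,"hand": 0},
  {"x": 0.001,"y": 0,"z": 0.092,"wx": 0,"wy": 0,"wz": 0,"hand": 0.5},
  {"x": 0.001,"y": 0,"z": 0.092,"wx": 0,"wy": 0,"wz": 0,"hand": 1},
  {"x": 0.001,"y": 0,"z": 0.092,"wx": 0,"wy": 0,"wz": 0,"hand": 1},
  {"x": 0.001,"y": 0,"z": 0.092,"wx": 0,"wy": 0,"wz": 0,"hand": 1},
])

```text
t: 21.38
tool_pos: [441.9, 87.0, 8.8]
eef_rot: [[-0.062, 0.998, 0.001], [0.998, 0.062, 0.0], [0.0, 0.001, -1.0]]
wrist_force: [-0.1, -0.3, 7.1]
width: 43.2
```

Emit:
step_arm([
  {"x": 0,"y": 0,"z": -0.003,"wx": 0,"wy": 0,"wz": 0,"hand": 1},
  {"x": 0,"y": 0,"z": -0.01,"wx": 0,"wy": 0,"wz": 0,"hand": 1},
  {"x": 0,"y": 0,"z": -0.025,"wx": 0,"wy": 0,"wz": 0,"hand": 1},
  {"x": 0,"y": 0,"z": -0.045,"wx": 0,"wy": 0,"wz": 0,"hand": 1},
  {"x": 0,"y": 0,"z": -0.065,"wx": 0,"wy": 0,"wz": 0,"hand": 1},
  {"x": 0,"y": 0,"z": -0.08,"wx": 0,"wy": 0,"wz": 0,"hand": 1},
  {"x": 0,"y": 0,"z": -0.083,"wx": 0,"wy": 0,"wz": 0,"hand": 1},
  {"x": 0,"y": 0,"z": -0.083,"wx": 0,"wy": 0,"wz": 0,"hand": 1},
  {"x": 0,"y": 0,"z": -0.083,"wx": 0,"wy": 0,"wz": 0,"hand": 1},
])

```text
t: 22.5
tool_pos: [440.9, 86.7, 90.7]
eef_rot: [[-0.062, 0.998, -0.001], [0.998, 0.062, -0.0], [-0.0, -0.001, -1.0]]
wrist_force: [-0.3, -0.4, -0.8]
width: 43.3
```

```bash
python3 plan.py 453.7,-137,90,3.7,1,1
python3 - <<'E'
from h import *
for c in("top","side"):
    # steel peg tip in current views: points just above block top near centre
    p=bot.snapshot(c); W=cloud(p).reshape(-1,3)
    m=(abs(W[:,0]-454)<15)&(abs(W[:,1]+137)<15)&(W[:,2]>25); Q=W[m]; print(c,len(Q),np.round(np.median(Q,0),1) if len(Q) else "")
    W=W[(abs(W[:,0]-442)<40)&(abs(W[:,1]-87)<40)];
E
```

```text
t 22.5 tcp [440.9  86.7  90.7] jaw 3.6 w 43.3 F [-0.3 -0.4 -0.8] j7 2 tilt [-0.001 -0.    -1.   ]
1 [{"x": -0.224, "y": -0.001, "z": 0.001, "wx": 0, "wy": 0, "wz": -0.1, "hand": 1.0}]
top 10 [ 453.9 -136.4   33.8]
side 8 [ 454.7 -135.2   26.7]
```

Emit:
step_arm([
  {"x": -0.025,"y": 0,"z": 0,"wx": 0,"wy": 0,"wz": 0,"hand": 1},
  {"x": -0.07,"y": 0,"z": 0,"wx": 0,"wy": 0,"wz": 0,"hand": 1},
  {"x": -0.12,"y": 0,"z": 0,"wx": 0,"wy": 0,"wz": 0,"hand": 1},
  {"x": -0.17,"y": 0,"z": 0,"wx": 0,"wy": 0,"wz": 0,"hand": 1},
  {"x": -0.21,"y": -0.001,"z": 0,"wx": 0,"wy": 0,"wz": 0,"hand": 1},
  {"x": -0.224,"y": -0.001,"z": 0,"wx": 0,"wy": 0,"wz": 0,"hand": 1},
  {"x": -0.224,"y": -0.001,"z": 0,"wx": 0,"wy": 0,"wz": 0,"hand": 1},
  {"x": -0.224,"y": -0.001,"z": 0,"wx": 0,"wy": 0,"wz": 0,"hand": 1},
])

```text
t: 23.6
tool_pos: [454.2, -134.9, 91.0]
eef_rot: [[-0.064, 0.998, -0.001], [0.998, 0.064, 0.001], [0.001, -0.001, -1.0]]
wrist_force: [0.6, 0.8, -1.8]
width: 43.3
```

```bash
python3 plan.py 454,-136.5,28,3.7,1,1
python3 - <<'E'
from h import *
p=bot.snapshot("side"); a=p["img"][130:280,180:400,::-1]; cv2.imwrite("pics/g5.png",cv2.resize(a,None,fx=3,fy=3))
E
```

```text
t 23.6 tcp [ 454.2 -134.9   91. ] jaw 3.7 w 43.3 F [ 0.6  0.8 -1.8] j7 30 tilt [-0.001  0.001 -1.   ]
1 [{"x": -0.002, "y": -0.0, "z": 0.063, "wx": 0, "wy": 0, "wz": -0.0, "hand": 1.0}]
```

View pics/g5.png

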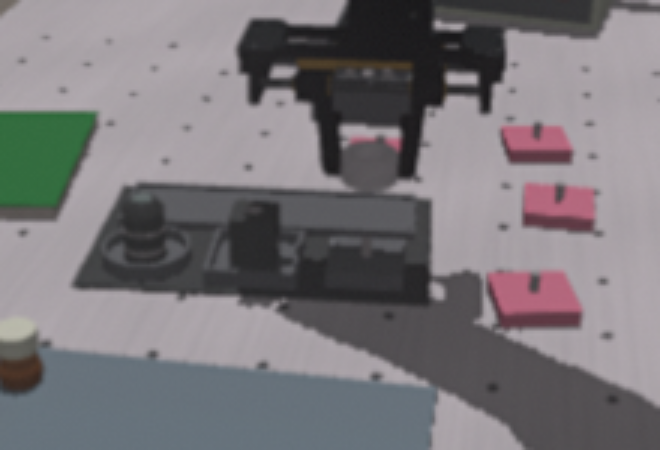

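Emit:
step_arm([
  {"x": -0.001,"y": 0,"z": 0.015,"wx": 0,"wy": 0,"wz": 0,"hand": 1},
  {"x": -0.001,"y": 0,"z": 0.03,"wx": 0,"wy": 0,"wz": 0,"hand": 1},
  {"x": -0.001,"y": 0,"z": 0.045,"wx": 0,"wy": 0,"wz": 0,"hand": 1},
  {"x": -0.001,"y": 0,"z": 0.055,"wx": 0,"wy": 0,"wz": 0,"hand": 1},
  {"x": -0.001,"y": 0,"z": 0.06,"wx": 0,"wy": 0,"wz": 0,"hand": 1},
  {"x": -0.001,"y": 0,"z": 0.063,"wx": 0,"wy": 0,"wz": 0,"hand": 1},
  {"x": -0.001,"y": 0,"z": 0.065,"wx": 0,"wy": 0,"wz": 0,"hand": 1},
  {"x": -0.001,"y": 0,"z": 0.065,"wx": 0,"wy": 0,"wz": 0,"hand": 1},
])

```text
t: 24.65
tool_pos: [454.5, -137.8, 26.4]
eef_rot: [[-0.062, 0.998, 0.0], [0.998, 0.062, -0.0], [-0.0, 0.0, -1.0]]
wrist_force: [-0.7, 0.4, -1.6]
width: 43.2
```

Emit:
step_arm([
  {"x": 0,"y": 0,"z": 0.0005,"wx": 0,"wy": 0,"wz": 0,"hand": 1},
  {"x": 0,"y": 0,"z": 0.001,"wx": 0,"wy": 0,"wz": 0,"hand": 1},
  {"x": 0,"y": 0,"z": 0.0015,"wx": 0,"wy": 0,"wz": 0,"hand": 1},
  {"x": 0,"y": 0,"z": 0.0015,"wx": 0,"wy": 0,"wz": 0,"hand": 1},
])

```text
t: 25.15
tool_pos: [454.4, -137.8, 24.9]
eef_rot: [[-0.062, 0.998, 0.0], [0.998, 0.062, 0.0], [0.0, 0.0, -1.0]]
wrist_force: [-0.7, -0.1, 1.8]
width: 43.4
```

Emit:
step_arm([
  {"x": 0,"y": 0,"z": 0.0005,"wx": 0,"wy": 0,"wz": 0,"hand": 1},
  {"x": 0,"y": 0,"z": 0.001,"wx": 0,"wy": 0,"wz": 0,"hand": 1},
  {"x": 0,"y": 0,"z": 0.001,"wx": 0,"wy": 0,"wz": 0,"hand": 1},
])

```text
t: 25.52
tool_pos: [454.4, -137.8, 24.7]
eef_rot: [[-0.062, 0.998, 0.0], [0.998, 0.062, 0.001], [0.001, 0.0, -1.0]]
wrist_force: [-4.2, 1.9, 17.4]
width: 43.4
```

Emit:
step_arm([
  {"x": 0,"y": 0,"z": -0.001,"wx": 0,"wy": 0,"wz": 0,"hand": 1},
  {"x": 0,"y": 0,"z": -0.001,"wx": 0,"wy": 0,"wz": 0,"hand": -0.1},
  {"x": 0,"y": 0,"z": -0.001,"wx": 0,"wy": 0,"wz": 0,"hand": -0.3},
  {"x": 0,"y": 0,"z": -0.001,"wx": 0,"wy": 0,"wz": 0,"hand": -0.3},
  {"x": 0,"y": 0,"z": -0.01,"wx": 0,"wy": 0,"wz": 0,"hand": -0.3},
  {"x": 0,"y": 0,"z": -0.03,"wx": 0,"wy": 0,"wz": 0,"hand": -0.3},
  {"x": 0,"y": 0,"z": -0.06,"wx": 0,"wy": 0,"wz": 0,"hand": -0.3},
  {"x": 0,"y": 0,"z": -0.1,"wx": 0,"wy": 0,"wz": 0,"hand": -0.3},
  {"x": 0,"y": 0,"z": -0.1,"wx": 0,"wy": 0,"wz": 0,"hand": -0.1},
  {"x": 0,"y": 0,"z": -0.1,"wx": 0,"wy": 0,"wz": 0,"hand": -0.1},
])

```text
t: 26.78
tool_pos: [454.1, -137.6, 123.7]
eef_rot: [[-0.062, 0.998, 0.0], [0.998, 0.062, 0.0], [0.0, 0.0, -1.0]]
wrist_force: [-0.2, -0.2, -0.7]
width: 48.5
```

```bash
python3 plan.py 654.3,187,120,7,-0.1,1
python3 - <<'E'
from h import *
for c in ("side","top"):
    p=bot.snapshot(c); W=cloud(p)
    P=W.reshape(-1,3); P=P[(abs(P[:,0]-654)<40)&(abs(P[:,1]-195)<75)]
    for zl in (15,32 if c=="side" else 34):
        Q=P[P[:,2]>zl]; r=cv2.minAreaRect(Q[:,:2].astype(np.float32)); v=cv2.fitLine(Q[:,:2].astype(np.float32),cv2.DIST_HUBER,0,.01,.01).ravel()
        print(c,zl,np.round(r[0],1),np.round(r[1],1),round(r[2],1),"line",np.round(np.degrees(np.arctan2(v[1],v[0]))%180,1),np.round(np.median(Q,0),1),np.round(np.percentile(Q[:,1],[1,99])))
    for d in bot.regions_of("probe_mid",p)[:1]:
        Q=W[d["region"]]; Q=Q[Q[:,2]>10]; v=cv2.fitLine(Q[:,:2].astype(np.float32),cv2.DIST_HUBER,0,.01,.01).ravel(); print("net",d["conf"],np.round(np.degrees(np.arctan2(v[1],v[0]))%180,1), np.round(np.percentile(Q,[1,50,99],axis=0)).tolist())
    if c=="side": a=p["img"][160:340,150:400,::-1]; cv2.imwrite("pics/g6.png",cv2.resize(a,None,fx=3,fy=3))
E
```

```text
t 26.77 tcp [ 454.1 -137.6  123.7] jaw 3.6 w 48.5 F [-0.2 -0.2 -0.7] j7 29 tilt [ 0.  0. -1.]
1 [{"x": 0.311, "y": 0.22, "z": 0.004, "wx": 0, "wy": 0, "wz": -3.4, "hand": -0.1}]
side 15 [653.3 197.1] [ 18.9 113.8] 5.9 line 94.3 [650.2 197.5  28.4] [142. 250.]
side 32 [654.7 186.4] [18.2 46.7] 6.4 line 97.2 [653.9 188.7  35.4] [164. 209.]
net 0.91 93.6 [[644.0, 143.0, 11.0], [649.0, 196.0, 28.0], [663.0, 244.0, 37.0]]
top 15 [652.3 200.1] [ 18.8 115.7] 6.8 line 96.0 [652.1 184.8  31.3] [143. 246.]
top 34 [654.1 186.4] [18.3 43.9] 8.7 line 100.4 [654.3 186.3  36.8] [166. 208.]
net 0.54 95.8 [[643.0, 144.0, 12.0], [652.0, 184.0, 31.0], [665.0, 242.0, 41.0]]
```

View pics/g6.png

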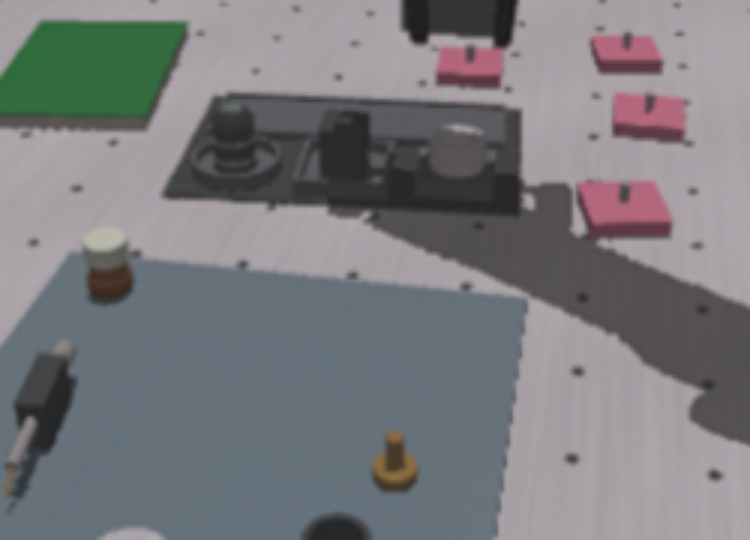

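Emit:
step_arm([
  {"x": 0.035,"y": 0.025,"z": 0,"wx": 0,"wy": 0,"wz": 0,"hand": -0.1},
  {"x": 0.08,"y": 0.057,"z": 0,"wx": 0,"wy": 0,"wz": -1,"hand": -0.1},
  {"x": 0.125,"y": 0.088,"z": 0,"wx": 0,"wy": 0,"wz": -2,"hand": -0.1},
  {"x": 0.17,"y": 0.12,"z": 0,"wx": 0,"wy": 0,"wz": -3,"hand": -0.1},
  {"x": 0.215,"y": 0.152,"z": 0,"wx": 0,"wy": 0,"wz": -3.2,"hand": -0.1},
  {"x": 0.26,"y": 0.184,"z": 0,"wx": 0,"wy": 0,"wz": -3.2,"hand": -0.1},
  {"x": 0.295,"y": 0.209,"z": 0,"wx": 0,"wy": 0,"wz": -3.2,"hand": -0.1},
  {"x": 0.311,"y": 0.22,"z": 0,"wx": 0,"wy": 0,"wz": -3.2,"hand": -0.1},
  {"x": 0.311,"y": 0.22,"z": 0,"wx": 0,"wy": 0,"wz": -3.2,"hand": -0.1},
  {"x": 0.311,"y": 0.22,"z": 0,"wx": 0,"wy": 0,"wz": -3.2,"hand": -0.1},
])

```text
t: 28.22
tool_pos: [653.9, 184.5, 123.1]
eef_rot: [[-0.116, 0.993, -0.001], [0.993, 0.116, -0.001], [-0.001, -0.002, -1.0]]
wrist_force: [-1.2, 0.0, 0.8]
width: 48.3
```

```bash
python3 plan.py 654.5,186.5,9,6.8,-0.1,1
```

```text
t 28.23 tcp [653.9 184.5 123.1] jaw 6.7 w 48.3 F [-1.2  0.   0.8] j7 -1 tilt [-0.001 -0.001 -1.   ]
1 [{"x": 0.002, "y": 0.001, "z": 0.114, "wx": 0, "wy": 0, "wz": -0.1, "hand": -0.1}]
```

Emit:
step_arm([
  {"x": 0,"y": 0.001,"z": 0.035,"wx": 0,"wy": 0,"wz": 0,"hand": -0.1},
  {"x": 0,"y": 0.001,"z": 0.075,"wx": 0,"wy": 0,"wz": 0,"hand": -0.1},
  {"x": 0,"y": 0.001,"z": 0.1,"wx": 0,"wy": 0,"wz": 0,"hand": -0.1},
  {"x": 0,"y": 0.001,"z": 0.114,"wx": 0,"wy": 0,"wz": 0,"hand": -0.1},
  {"x": 0,"y": 0.001,"z": 0.114,"wx": 0,"wy": 0,"wz": 0,"hand": -0.1},
  {"x": 0,"y": 0.001,"z": 0.114,"wx": 0,"wy": 0,"wz": 0,"hand": -0.1},
])

```text
t: 28.98
tool_pos: [656.6, 186.5, 11.1]
eef_rot: [[-0.118, 0.993, 0.002], [0.993, 0.118, 0.001], [0.0, 0.002, -1.0]]
wrist_force: [0.0, -0.0, 0.4]
width: 48.1
```

Emit:
step_arm([
  {"x": 0,"y": 0,"z": 0,"wx": 0,"wy": 0,"wz": 0,"hand": 0.3},
  {"x": 0,"y": 0,"z": 0,"wx": 0,"wy": 0,"wz": 0,"hand": 0.6},
  {"x": 0,"y": 0,"z": 0,"wx": 0,"wy": 0,"wz": 0,"hand": 1},
  {"x": 0,"y": 0,"z": 0,"wx": 0,"wy": 0,"wz": 0,"hand": 1},
  {"x": 0,"y": 0,"z": 0,"wx": 0,"wy": 0,"wz": 0,"hand": 1},
  {"x": 0,"y": 0,"z": 0,"wx": 0,"wy": 0,"wz": 0,"hand": 1},
])

```text
t: 29.72
tool_pos: [655.7, 186.5, 10.0]
eef_rot: [[-0.118, 0.993, 0.0], [0.993, 0.118, 0.0], [0.0, 0.0, -1.0]]
wrist_force: [-0.8, 0.4, 3.2]
width: 18.1
```

Emit:
step_arm([
  {"x": 0,"y": 0,"z": -0.003,"wx": 0,"wy": 0,"wz": 0,"hand": 1},
  {"x": 0,"y": 0,"z": -0.01,"wx": 0,"wy": 0,"wz": 0,"hand": 1},
  {"x": 0,"y": 0,"z": -0.025,"wx": 0,"wy": 0,"wz": 0,"hand": 1},
  {"x": 0,"y": 0,"z": -0.045,"wx": 0,"wy": 0,"wz": 0,"hand": 1},
  {"x": 0,"y": 0,"z": -0.065,"wx": 0,"wy": 0,"wz": 0,"hand": 1},
  {"x": 0,"y": 0,"z": -0.085,"wx": 0,"wy": 0,"wz": 0,"hand": 1},
  {"x": 0,"y": 0,"z": -0.1,"wx": 0,"wy": 0,"wz": 0,"hand": 1},
  {"x": 0,"y": 0,"z": -0.11,"wx": 0,"wy": 0,"wz": 0,"hand": 1},
  {"x": 0,"y": 0,"z": -0.11,"wx": 0,"wy": 0,"wz": 0,"hand": 1},
  {"x": 0,"y": 0,"z": -0.11,"wx": 0,"wy": 0,"wz": 0,"hand": 1},
])

```text
t: 30.98
tool_pos: [655.0, 186.3, 119.0]
eef_rot: [[-0.118, 0.993, -0.001], [0.993, 0.118, -0.0], [-0.0, -0.001, -1.0]]
wrist_force: [0.1, -0.1, -1.2]
width: 18.2
```

```bash
python3 plan.py 595,0,118,-42,1,1
python3 - <<'E'
from h import *
p=bot.snapshot("side"); a=p["img"][150:340,100:340,::-1]; cv2.imwrite("pics/g7.png",cv2.resize(a,None,fx=3,fy=3))
E
```

```text
t 30.98 tcp [655.  186.3 119. ] jaw 6.8 w 18.2 F [ 0.1 -0.1 -1.2] j7 -1 tilt [-0.001 -0.    -1.   ]
1 [{"x": -0.178, "y": -0.082, "z": 0.001, "wx": 0, "wy": 0, "wz": 48.8, "hand": 1.0}]
```

View pics/g7.png

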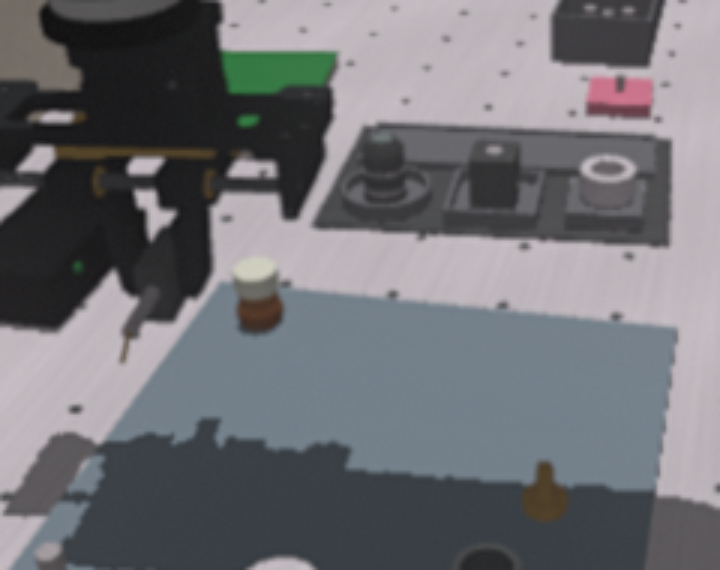

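Emit:
step_arm([
  {"x": -0.015,"y": -0.007,"z": 0,"wx": 0,"wy": 0,"wz": 4,"hand": 1},
  {"x": -0.04,"y": -0.019,"z": 0,"wx": 0,"wy": 0,"wz": 11,"hand": 1},
  {"x": -0.07,"y": -0.033,"z": 0,"wx": 0,"wy": 0,"wz": 18,"hand": 1},
  {"x": -0.1,"y": -0.047,"z": 0,"wx": 0,"wy": 0,"wz": 26,"hand": 1},
  {"x": -0.13,"y": -0.06,"z": 0,"wx": 0,"wy": 0,"wz": 34,"hand": 1},
  {"x": -0.155,"y": -0.072,"z": 0,"wx": 0,"wy": 0,"wz": 41,"hand": 1},
  {"x": -0.172,"y": -0.08,"z": 0,"wx": 0,"wy": 0,"wz": 47,"hand": 1},
  {"x": -0.178,"y": -0.082,"z": 0,"wx": 0,"wy": 0,"wz": 49,"hand": 1},
  {"x": -0.178,"y": -0.082,"z": 0,"wx": 0,"wy": 0,"wz": 49,"hand": 1},
  {"x": -0.178,"y": -0.082,"z": 0,"wx": 0,"wy": 0,"wz": 49,"hand": 1},
])

```text
t: 32.28
tool_pos: [595.3, 1.0, 119.6]
eef_rot: [[0.671, 0.742, 0.0], [0.742, -0.671, 0.001], [0.001, -0.0, -1.0]]
wrist_force: [-0.3, -0.3, -1.9]
width: 17.5
```

```bash
python3 plan.py 548,-222,118,-86.3,1,1
```

```text
t 32.27 tcp [595.3   1.  119.6] jaw -42.1 w 17.5 F [-0.3 -0.3 -1.9] j7 -25 tilt [ 0.     0.001 -1.   ]
1 [{"x": -0.197, "y": 0.115, "z": 0.001, "wx": 0, "wy": 0, "wz": 44.2, "hand": 1.0}]
```

Emit:
step_arm([
  {"x": -0.02,"y": 0.012,"z": 0,"wx": 0,"wy": 0,"wz": 4,"hand": 1},
  {"x": -0.05,"y": 0.029,"z": 0,"wx": 0,"wy": 0,"wz": 11,"hand": 1},
  {"x": -0.085,"y": 0.05,"z": 0,"wx": 0,"wy": 0,"wz": 18,"hand": 1},
  {"x": -0.12,"y": 0.07,"z": 0,"wx": 0,"wy": 0,"wz": 26,"hand": 1},
  {"x": -0.15,"y": 0.088,"z": 0,"wx": 0,"wy": 0,"wz": 33,"hand": 1},
  {"x": -0.175,"y": 0.102,"z": 0,"wx": 0,"wy": 0,"wz": 40,"hand": 1},
  {"x": -0.192,"y": 0.112,"z": 0,"wx": 0,"wy": 0,"wz": 44,"hand": 1},
  {"x": -0.197,"y": 0.115,"z": 0,"wx": 0,"wy": 0,"wz": 44,"hand": 1},
  {"x": -0.197,"y": 0.115,"z": 0,"wx": 0,"wy": 0,"wz": 44,"hand": 1},
  {"x": -0.197,"y": 0.115,"z": 0,"wx": 0,"wy": 0,"wz": 44,"hand": 1},
])

```text
t: 33.52
tool_pos: [548.3, -221.8, 119.6]
eef_rot: [[0.998, 0.068, 0.0], [0.068, -0.998, 0.001], [0.0, -0.001, -1.0]]
wrist_force: [-0.3, 0.3, -1.3]
width: 18.0
```

```bash
python3 plan.py 548,-222,18,-86.3,1,1
python3 - <<'E'
from h import *
p=bot.snapshot("side"); a=p["img"][110:270,150:390,::-1]; cv2.imwrite("pics/g8.png",cv2.resize(a,None,fx=3,fy=3))
E
```

```text
t 33.52 tcp [ 548.3 -221.8  119.6] jaw -86.1 w 18.0 F [-0.3  0.3 -1.3] j7 -39 tilt [ 0.     0.001 -1.   ]
1 [{"x": -0.0, "y": 0.0, "z": 0.102, "wx": 0, "wy": 0, "wz": 0.2, "hand": 1.0}]
```

View pics/g8.png

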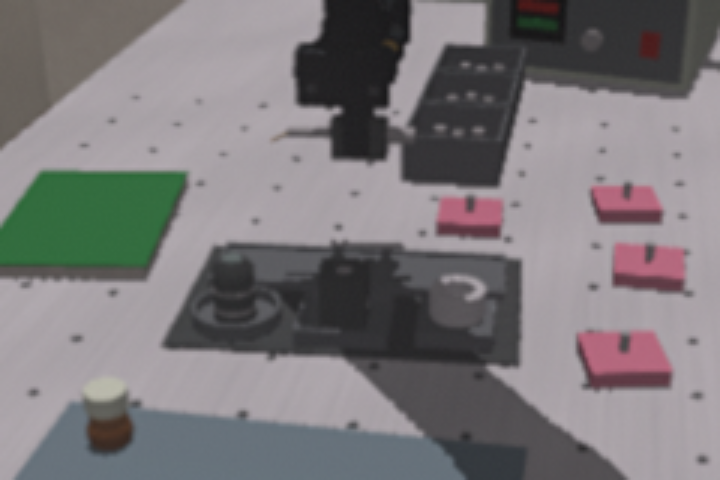

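Emit:
step_arm([
  {"x": 0,"y": 0,"z": 0.02,"wx": 0,"wy": 0,"wz": 0,"hand": 1},
  {"x": 0,"y": 0,"z": 0.045,"wx": 0,"wy": 0,"wz": 0,"hand": 1},
  {"x": 0,"y": 0,"z": 0.07,"wx": 0,"wy": 0,"wz": 0,"hand": 1},
  {"x": 0,"y": 0,"z": 0.087,"wx": 0,"wy": 0,"wz": 0,"hand": 1},
  {"x": 0,"y": 0,"z": 0.096,"wx": 0,"wy": 0,"wz": 0,"hand": 1},
  {"x": 0,"y": 0,"z": 0.1,"wx": 0,"wy": 0,"wz": 0,"hand": 1},
  {"x": 0,"y": 0,"z": 0.102,"wx": 0,"wy": 0,"wz": 0,"hand": 1},
  {"x": 0,"y": 0,"z": 0.102,"wx": 0,"wy": 0,"wz": 0,"hand": 1},
])

```text
t: 34.58
tool_pos: [548.1, -223.3, 18.2]
eef_rot: [[0.998, 0.066, 0.001], [0.066, -0.998, -0.0], [0.001, 0.0, -1.0]]
wrist_force: [-0.2, 0.0, -2.1]
width: 17.4
```

Emit:
step_arm([
  {"x": 0,"y": 0,"z": 0.0005,"wx": 0,"wy": 0,"wz": 0,"hand": 1},
  {"x": 0,"y": 0,"z": 0.001,"wx": 0,"wy": 0,"wz": 0,"hand": 1},
  {"x": 0,"y": 0,"z": 0.0015,"wx": 0,"wy": 0,"wz": 0,"hand": 1},
  {"x": 0,"y": 0,"z": 0.0015,"wx": 0,"wy": 0,"wz": 0,"hand": 1},
])

```text
t: 35.08
tool_pos: [547.8, -223.2, 16.2]
eef_rot: [[0.998, 0.066, 0.0], [0.066, -0.998, 0.0], [0.0, -0.0, -1.0]]
wrist_force: [-0.7, 0.8, -1.9]
width: 17.8
```

Emit:
step_arm([
  {"x": 0,"y": 0,"z": 0.0005,"wx": 0,"wy": 0,"wz": 0,"hand": 1},
  {"x": 0,"y": 0,"z": 0.001,"wx": 0,"wy": 0,"wz": 0,"hand": 1},
  {"x": 0,"y": 0,"z": 0.001,"wx": 0,"wy": 0,"wz": 0,"hand": 1},
])

```text
t: 35.45
tool_pos: [547.8, -223.2, 15.9]
eef_rot: [[0.998, 0.065, 0.0], [0.065, -0.998, 0.0], [0.0, -0.0, -1.0]]
wrist_force: [-2.4, 2.4, 6.8]
width: 17.9
```

Emit:
step_arm([
  {"x": 0,"y": 0,"z": 0,"wx": 0,"wy": 0,"wz": 0,"hand": 0.5},
  {"x": 0,"y": 0,"z": 0,"wx": 0,"wy": 0,"wz": 0,"hand": 0.3},
  {"x": 0,"y": 0,"z": 0,"wx": 0,"wy": 0,"wz": 0,"hand": 0.2},
  {"x": 0,"y": 0,"z": 0,"wx": 0,"wy": 0,"wz": 0,"hand": 0.2},
  {"x": 0,"y": 0,"z": -0.01,"wx": 0,"wy": 0,"wz": 0,"hand": 0.2},
  {"x": 0,"y": 0,"z": -0.03,"wx": 0,"wy": 0,"wz": 0,"hand": 0.2},
  {"x": 0,"y": 0,"z": -0.07,"wx": 0,"wy": 0,"wz": 0,"hand": 0.2},
  {"x": 0,"y": 0,"z": -0.12,"wx": 0,"wy": 0,"wz": 0,"hand": 0.2},
  {"x": 0,"y": 0,"z": -0.17,"wx": 0,"wy": 0,"wz": 0,"hand": 0.2},
  {"x": 0,"y": 0,"z": -0.19,"wx": 0,"wy": 0,"wz": 0,"hand": 0.2},
])

```text
t: 36.7
tool_pos: [548.9, -224.1, 209.3]
eef_rot: [[0.998, 0.065, 0.005], [0.065, -0.998, -0.001], [0.005, 0.002, -1.0]]
wrist_force: [-0.8, -0.6, -0.7]
width: 35.2
```

```bash
python3 plan.py 420,120,260,-86.3,-0.2,1
```

```text
t 36.7 tcp [ 548.9 -224.1  209.3] jaw -86.3 w 35.2 F [-0.8 -0.6 -0.7] j7 -43 tilt [ 0.005 -0.001 -1.   ]
1 [{"x": -0.106, "y": -0.352, "z": -0.052, "wx": 0, "wy": 0, "wz": 0.0, "hand": -0.2}]
```

Clear the cameras' view, then check.

Emit:
step_arm([
  {"x": -0.013,"y": -0.044,"z": -0.02,"wx": 0,"wy": 0,"wz": 0,"hand": 0.2},
  {"x": -0.026,"y": -0.088,"z": -0.04,"wx": 0,"wy": 0,"wz": 0,"hand": 0.2},
  {"x": -0.04,"y": -0.132,"z": -0.05,"wx": 0,"wy": 0,"wz": 0,"hand": 0.2},
  {"x": -0.053,"y": -0.176,"z": -0.05,"wx": 0,"wy": 0,"wz": 0,"hand": 0.2},
  {"x": -0.066,"y": -0.22,"z": -0.05,"wx": 0,"wy": 0,"wz": 0,"hand": 0.2},
  {"x": -0.08,"y": -0.264,"z": -0.05,"wx": 0,"wy": 0,"wz": 0,"hand": 0.2},
  {"x": -0.093,"y": -0.308,"z": -0.05,"wx": 0,"wy": 0,"wz": 0,"hand": 0.2},
  {"x": -0.106,"y": -0.35,"z": -0.05,"wx": 0,"wy": 0,"wz": 0,"hand": 0.2},
  {"x": -0.106,"y": -0.35,"z": -0.05,"wx": 0,"wy": 0,"wz": 0,"hand": 0.2},
  {"x": -0.106,"y": -0.35,"z": -0.05,"wx": 0,"wy": 0,"wz": 0,"hand": 0.2},
])

```text
t: 37.95
tool_pos: [419.1, 118.4, 255.3]
eef_rot: [[0.998, 0.065, -0.0], [0.065, -0.998, -0.0], [-0.0, 0.0, -1.0]]
wrist_force: [0.4, -0.3, 0.2]
width: 35.4
```

Run:
```python
from h import *
print(bot.read_state()["tool_pos"])
im=[]
for c,(r0,r1,c0,c1) in (("top",(135,255,250,400)),("side",(170,260,190,340))):
    p=bot.snapshot(c); W=cloud(p); im.append(cv2.resize(p["img"][r0:r1,c0:c1,::-1],None,fx=3.5,fy=3.5 if c=="side" else 2.6,interpolation=cv2.INTER_CUBIC))
    for n in "objective_mid cube_mid ring_mid probe_mid tube_mid disc_mid".split():
        for d in bot.regions_of(n,p)[:2]:
            if d["conf"]<.45: continue
            P=W[d["region"]];P=P[~np.isnan(P[:,0])];print(c,n,round(d["conf"],2),np.round(np.median(P,0)),np.round(np.percentile(P,[2,98],axis=0)).tolist())
cv2.imwrite("pics/end.png",np.vstack(im)[:600])
```

```text
[419.05004095 118.3709393  255.29764131]
top objective_mid 0.61 [ 626. -124.   55.] [[614.0, -140.0, 28.0], [643.0, -111.0, 62.0]]
top cube_mid 0.49 [ 538. -131.   51.] [[523.0, -150.0, 13.0], [558.0, -115.0, 57.0]]
top ring_mid 0.7 [ 453. -141.   41.] [[433.0, -158.0, 17.0], [474.0, -120.0, 46.0]]
top probe_mid 0.79 [ 547. -220.   39.] [[506.0, -228.0, 27.0], [599.0, -213.0, 45.0]]
side objective_mid 0.6 [ 628. -115.   37.] [[615.0, -133.0, 8.0], [646.0, -109.0, 58.0]]
side cube_mid 0.54 [ 541. -117.   36.] [[524.0, -151.0, 9.0], [559.0, -107.0, 52.0]]
side ring_mid 0.57 [ 454. -125.   35.] [[433.0, -156.0, 20.0], [474.0, -116.0, 42.0]]
side ring_mid 0.5 [457. 301.  36.] [[441.0, 276.0, 5.0], [472.0, 307.0, 52.0]]
side probe_mid 0.71 [ 543. -217.   30.] [[506.0, -231.0, 8.0], [601.0, -212.0, 42.0]]
side tube_mid 0.76 [457. 301.  36.] [[441.0, 275.0, 2.0], [478.0, 307.0, 52.0]]
side disc_mid 0.66 [558. 307.  24.] [[540.0, 279.0, 3.0], [580.0, 320.0, 27.0]]
```

View pics/end.png

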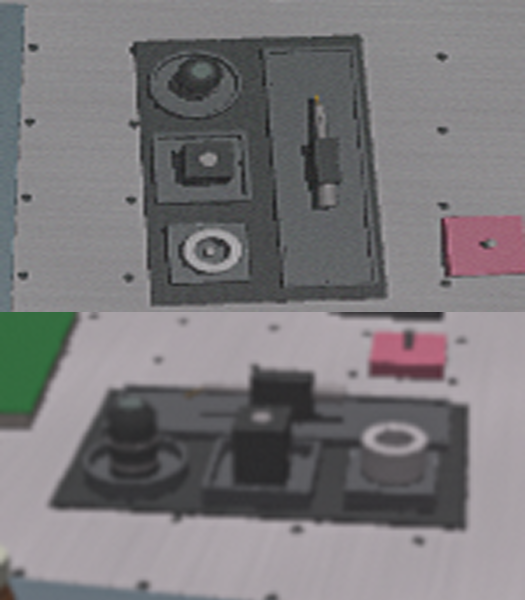

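The check picture shows all four parts seated as asked: the objective in the round pocket, the block in the square pocket, the ring over the peg and the probe in the bay. The tube and disc have not moved.

```bash
python3 -c "
from workcell import bot
print(bot.finish_job())"
```

```text
the job is handed in; nothing more can be done
None
```

All four parts are back in the caddy, placed in the order asked, and the job was handed in at about 38 s of the 120 s allowed.

- **Placing:** The objective, clamp block, ring and probe arm were each lowered slowly onto their seats. Each one touched down at the height I had worked out, to within about 0.5 mm. Measured wrist forces stayed at or below about 17 N. The objective was let go while resting on the pocket floor, so it was not dropped.
- **Last check:** Both cameras show the objective and clamp block upright and well inside their pockets. The ring is flat over the grey peg, and the probe arm stands lengthwise in the middle of the bay. The gripper was well clear of everything.
- **Look-alikes:** In the side view the tube and disc are where they were at the start.

The top camera reads heights about 4 mm too high throughout. In the side picture the networks once labelled the tube as a ring, at low confidence (0.5); the positions showed it was the tube. No check failed.

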